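# Pack gas struts in the shipping tray and lock them down

## Robot

A 6-joint arm with a two-finger parallel gripper is mounted at the origin on the work surface. World frame = base frame: x ahead of the robot, y to its left, z up, the work surface at z = 0. Lengths are in mm, angles in rad, forces in N, time in s.
With the tool pointing down it reaches from about 350 to 875 mm from the base axis. Payload 4.2 kg.
Tool frame: the origin (TCP) lies midway between the tips of the shut fingers; the grasp point (between the pads) lies 19 mm behind it; z points along the fingers, y is the direction in which the jaws open and shut (so a half turn about z gives the same grasp; the last joint's range is limited). The gripper opens to 85 mm and grips with 20 to 120 N. Pads are 22 mm wide; open, the fingers measure 114 mm over their backs; the gripper's body (76 mm by 85 mm) begins 54 mm behind the grasp point. The pads swing forward as they close: fully open they stand 13 mm farther back than shut.
Start: joints at [1.379, 0.385, 0.008, 0, -1.194, -0.259], TCP at [272.27, 562.555, 231.312] pointing down, gripper open.
Joint ranges: [-3.14, 3.14], [-1.21, 2.06], [-1.07, 1.41], [-3.16, 2.05], [-2.99, -0.16], [-3.1, 3.1]. Speed limits (rad/s): [2.79, 2.79, 3.14, 3.14, 3.14, 3.14].

## Interface

Orientations are given as a unit quaternion [x, y, z, w].
In Python, from bench import arm, eyes, nets gives the robot as it stands.
- The arm moves only by the tool jog_arm, never from a script. Its argument "rows" is a list of rows, each a list of 3 entries, a list of its own where there are three numbers: the shift along the tool's x, y, z in cm, then the turn, a rotation vector about the tool's x, y, z in degrees, then the finger opening in cm, from 0 to 8.54. In form: [[[x, y, z], [ax, ay, az], jaw], ...]. A call has 1 to 10 rows; each row shifts and turns the commanded pose from where the row before left it, along the tool's axes as they then stand; what a row does not reach is not made up. A row lasts 1/8 s, in which the tool goes at most 62.5 mm and 10.7 degrees, less where a joint would pass 70% of its speed; a pose out of reach is approached as far as the arm can. A call with a gripper value outside its range is refused whole. The fingers move at their own pace and stop on an object; the grip force is fixed at half the most. Time passes only in rows, so rows that do not move let the fingers close. It gives the time, the measured TCP pose, the force and the opening at its end, in the units of the state.
- arm.read_state(): the state, without advancing time (a new reading comes with each control period).
- eyes.get_image(name): name is "side" or "top"; returns the picture (420x560x3 uint8, red, green, blue); there is no depth.
- eyes.camera_model(name): a dict with "K" (3x3 intrinsics, pixels), "rvec" (rotation vector, rad) and "tvec" (3), from world to camera coordinates, as OpenCV has them. Camera axes: x right, y down, z forward; pixel columns grow to the right and rows downward; lengths in mm; the calibration is good to about 2 mm. A picture is of the moment at which its call begins. camera_model takes no time and is no camera call.
- arm.job_done(): hands the job in, once; it reports no verdict.
Trained networks look in the newest picture that a camera, given by its name, has taken for a name from the list of things; names that differ only in an ending like _2 or _b are one class to them, and where a whole thing is asked for, a point or a joint stands for the part that bears it (a point fixed in the world has none). Each returns a list of dicts, best first, with "conf" (0 to 1); they miss things now and then, are a little off and sometimes report something else, mostly with a low value. They report only what shows in the picture. A call takes as long as a camera call. They do not tell look-alikes from the thing itself.
- nets.boxes_of(camera, name): "position" ([column, row] as shares, 0 to 1, of the picture: columns of its width, rows of its height, amid what is visible of it).
The state is a dict: "clock": time; "joints": joint angles; "joint_vel": joint speeds; "joint_efforts": joint torques, N m; "position": TCP position; "ee_rot": TCP orientation; "contact_force": force on the tool from outside, world axes, zero at the start; "wrist_torque": the same for the moment, N m; "gripper_width": finger opening in mm.
Only numpy, scipy, OpenCV 4.12 (cv2) and the standard library are available. Lean on these libraries where they do the work, as an engineer would, in place of code of your own. Each camera call takes 0.05 s, during which the arm holds its last target.

## Task

Pack every gas strut from the mat into the wooden shipping tray: lay each one level across the two raised notched rails, in a notch pair of its own, with its thick tube on the rail nearer the robot and its thin rod on the far rail, between the tray's end walls. When all are lying in place, swing the hold-down bar fully down over them, and then press both push-lock pins on the bar fully home. Leave the bottle, the tape dispenser and the small bin alone.

Things in the scene. Friction and masses are not known exactly. Their poses are not given: they have to be found in the camera images.
- tray: fixed plywood tray 256x345 mm, deck 42 mm up, end walls (inner faces x=-120, +120) 85 mm high. Origin: centre of underside; x away from robot, y left, z up. Two 14 mm rails along y: at x=-65 for tubes (notch bottoms 60 mm up), x=+65 for rods (66 mm up), 4 V-notches each, teeth 17-20 mm high. A packed strut's origin is at x=0, y=-81, -27, 27 or 81, z=71 mm
- bar (a joint): the tray's hinged hold-down bar: round steel, 14 mm thick, 270 mm long along y, on two 110 mm side arms. 0 = fully down (stop), grows as it swings up and away from the robot, to 2.2 rad; above 1.9 it is clear of struts being lowered in. Stays where left; 3 to 5 N at the bar moves it. Four rubber pads reach 21 mm below its axis (when down), over the notches; its middle 38 mm is bare
- bar_mid (a point): middle of the hold-down bar, on its axis; with the bar at angle a it lies 110*cos(a) mm from the pivot towards the tray's -x and 110*sin(a) mm above it (down: 105 mm above the table, at the tray's x=0)
- bar_pivot (a point): middle of the bar's hinge axis, at the tray's x = +110 mm, 105 mm up; the axis runs along the tray's y
- pin_left (a joint): push-lock pin in the +y end of the bar (146 mm from its middle): a black round head, 22 mm across and 6 mm thick, on a steel pin. 0 = out, 0.010 m = pushed fully in; moves square to the bar's arms, straight down when the bar is down. It is stiff (about 4 N) and stays where it is pushed
- pin_right (a joint): the same at the -y end of the bar
- pin_left_top (a point): centre of the top of the left pin's head (19 mm above the bar's axis when out and the bar is down, 9 mm when in)
- pin_right_top (a point): the same for the right pin
- mat: thin cardboard supply mat fixed on the table, 260 x 300 x 3 mm, origin at the centre of its underside; the struts start on it, lying along x either way round
- bottle: bystander: clear plastic bottle, 60 mm across, 130 mm tall, origin at the centre of its underside
- tape: bystander: tape dispenser with a roll, 82 mm tall, origin at the centre of its underside
- parts_bin: bystander: small white open bin 90 x 120 x 50 mm, origin at the centre of its underside
- strut0: gas strut, 208 mm long, 0.12 to 0.25 kg, may be absent. Its x axis runs along it from the thick dark tube (22 mm across, x = -90 to +20 mm) to the thin bright rod (10 mm across, x = +20 to +90 mm); a 24 mm square, 14 mm long black end block at each end. Origin on its axis at half length; it balances near x = -20 mm; lying on a flat surface its axis is 12 mm up
- strut0_tube (a point): point on strut0's axis at x = -65 mm, where the tube rail carries it
- strut0_rod (a point): point on strut0's axis at x = +65 mm, where the rod rail carries it
- strut1: gas strut, 208 mm long, 0.12 to 0.25 kg, may be absent. Its x axis runs along it from the thick dark tube (22 mm across, x = -90 to +20 mm) to the thin bright rod (10 mm across, x = +20 to +90 mm); a 24 mm square, 14 mm long black end block at each end. Origin on its axis at half length; it balances near x = -20 mm; lying on a flat surface its axis is 12 mm up
- strut1_tube (a point): point on strut1's axis at x = -65 mm, where the tube rail carries it
- strut1_rod (a point): point on strut1's axis at x = +65 mm, where the rod rail carries it
- strut2: gas strut, 208 mm long, 0.12 to 0.25 kg, may be absent. Its x axis runs along it from the thick dark tube (22 mm across, x = -90 to +20 mm) to the thin bright rod (10 mm across, x = +20 to +90 mm); a 24 mm square, 14 mm long black end block at each end. Origin on its axis at half length; it balances near x = -20 mm; lying on a flat surface its axis is 12 mm up
- strut2_tube (a point): point on strut2's axis at x = -65 mm, where the tube rail carries it
- strut2_rod (a point): point on strut2's axis at x = +65 mm, where the rod rail carries it
- strut3: gas strut, 208 mm long, 0.12 to 0.25 kg, may be absent. Its x axis runs along it from the thick dark tube (22 mm across, x = -90 to +20 mm) to the thin bright rod (10 mm across, x = +20 to +90 mm); a 24 mm square, 14 mm long black end block at each end. Origin on its axis at half length; it balances near x = -20 mm; lying on a flat surface its axis is 12 mm up
- strut3_tube (a point): point on strut3's axis at x = -65 mm, where the tube rail carries it
- strut3_rod (a point): point on strut3's axis at x = +65 mm, where the rod rail carries it
Mind the look-alikes: they are no part of the job. Leave any turquoise look-alike of the strut0 alone.

How it is judged (in metres and radians):
On the way, in this order (a step that is already met when the one before it is completed fails the run):
1. every strut lies in its notch pair, tube on the near rail, released, the bar still up (x of strut0_tube in the frame of tray between -0.085 and -0.045 m and z of strut0_tube in the frame of tray between 0.0665 and 0.0755 m and x of strut0_rod in the frame of tray between 0.045 and 0.085 m and z of strut0_rod in the frame of tray between 0.0665 and 0.0755 m and angle between the x axis of each of strut0, strut1, strut2, strut3 and the x axis of tray, either way round below 0.09 rad and linear speed of each of strut0, strut1, strut2, strut3 below 0.02 m/s and x of strut1_tube in the frame of tray between -0.085 and -0.045 m and z of strut1_tube in the frame of tray between 0.0665 and 0.0755 m and x of strut1_rod in the frame of tray between 0.045 and 0.085 m and z of strut1_rod in the frame of tray between 0.0665 and 0.0755 m and x of strut2_tube in the frame of tray between -0.085 and -0.045 m and z of strut2_tube in the frame of tray between 0.0665 and 0.0755 m and x of strut2_rod in the frame of tray between 0.045 and 0.085 m and z of strut2_rod in the frame of tray between 0.0665 and 0.0755 m and x of strut3_tube in the frame of tray between -0.085 and -0.045 m and z of strut3_tube in the frame of tray between 0.0665 and 0.0755 m and x of strut3_rod in the frame of tray between 0.045 and 0.085 m and z of strut3_rod in the frame of tray between 0.0665 and 0.0755 m and value of joint bar above 0.6 rad and contact force between the fingers and strut0 below 0.2 N and contact force between the fingers and strut1 below 0.2 N and contact force between the fingers and strut2 below 0.2 N and contact force between the fingers and strut3 below 0.2 N), for 0.2 s.
2. the hold-down bar is fully down over the struts (x of strut0_tube in the frame of tray between -0.085 and -0.045 m and z of strut0_tube in the frame of tray between 0.0665 and 0.0755 m and x of strut0_rod in the frame of tray between 0.045 and 0.085 m and z of strut0_rod in the frame of tray between 0.0665 and 0.0755 m and angle between the x axis of each of strut0, strut1, strut2, strut3 and the x axis of tray, either way round below 0.09 rad and linear speed of each of strut0, strut1, strut2, strut3 below 0.02 m/s and x of strut1_tube in the frame of tray between -0.085 and -0.045 m and z of strut1_tube in the frame of tray between 0.0665 and 0.0755 m and x of strut1_rod in the frame of tray between 0.045 and 0.085 m and z of strut1_rod in the frame of tray between 0.0665 and 0.0755 m and x of strut2_tube in the frame of tray between -0.085 and -0.045 m and z of strut2_tube in the frame of tray between 0.0665 and 0.0755 m and x of strut2_rod in the frame of tray between 0.045 and 0.085 m and z of strut2_rod in the frame of tray between 0.0665 and 0.0755 m and x of strut3_tube in the frame of tray between -0.085 and -0.045 m and z of strut3_tube in the frame of tray between 0.0665 and 0.0755 m and x of strut3_rod in the frame of tray between 0.045 and 0.085 m and z of strut3_rod in the frame of tray between 0.0665 and 0.0755 m and value of joint bar below 0.05 rad), for 0.2 s.
3. both push-lock pins are pressed fully home with the bar down (value of joint each of pin_left, pin_right above 0.0085 m and value of joint bar below 0.05 rad), for 0.2 s.
At the end, for the whole second after the job is handed in: Every strut present rests in a notch of both rails, tube near (seated height within 4.5 mm at both rails, lengthwise within 20 mm, within 0.09 rad of the tray's x); the bar is within 0.05 rad of fully down; both pins are at least 8.5 mm of 10 mm in (all of step 3 and x of strut0_tube in the frame of tray between -0.085 and -0.045 m and z of strut0_tube in the frame of tray between 0.0665 and 0.0755 m and x of strut0_rod in the frame of tray between 0.045 and 0.085 m and z of strut0_rod in the frame of tray between 0.0665 and 0.0755 m and angle between the x axis of each of strut0, strut1, strut2, strut3 and the x axis of tray, either way round below 0.09 rad and linear speed of each of strut0, strut1, strut2, strut3 below 0.02 m/s and x of strut1_tube in the frame of tray between -0.085 and -0.045 m and z of strut1_tube in the frame of tray between 0.0665 and 0.0755 m and x of strut1_rod in the frame of tray between 0.045 and 0.085 m and z of strut1_rod in the frame of tray between 0.0665 and 0.0755 m and x of strut2_tube in the frame of tray between -0.085 and -0.045 m and z of strut2_tube in the frame of tray between 0.0665 and 0.0755 m and x of strut2_rod in the frame of tray between 0.045 and 0.085 m and z of strut2_rod in the frame of tray between 0.0665 and 0.0755 m and x of strut3_tube in the frame of tray between -0.085 and -0.045 m and z of strut3_tube in the frame of tray between 0.0665 and 0.0755 m and x of strut3_rod in the frame of tray between 0.045 and 0.085 m and z of strut3_rod in the frame of tray between 0.0665 and 0.0755 m); the robot touches nothing.
It fails at once if the bottle is moved by more than 40 mm or tipped over (distance of bottle from where it was at the start of the episode above 0.04 m or angle between bottle's own z axis and vertical above 0.5 rad).
It fails at once if the tape is moved by more than 40 mm or tipped over (distance of tape from where it was at the start of the episode above 0.04 m or angle between tape's own z axis and vertical above 0.5 rad).
It fails at once if the parts bin is moved by more than 40 mm or tipped over (distance of parts_bin from where it was at the start of the episode above 0.04 m or angle between parts_bin's own z axis and vertical above 0.5 rad).
Of strut0, strut1, strut2, strut3 only 3 to 4 are there at a start; the rules pass over those that are not, and their reading is None.
At some moment in a run one of strut0, strut1, strut2, strut3 may be knocked a few centimetres aside while the robot is not near it.
Once in a run the grip may slacken for a moment while it holds something.
It also fails if it takes over 210 s, if anything falls off the work surface, if the arm or the gripper's body presses on something with over 40 N, if the wrist force passes 120 N, or if a joint passes its speed limit or range.

## Working session

There is one attempt and no reset: what is moved stays moved. The work goes in short steps, Python scripts to look and compute and a tool call to move; the robot and the scene stay as the last step left them, time stands still between calls to the robot, and variables do not carry over. Pictures are saved under pics/ and viewed, and the job is handed in when it is done.

Besides the shell and the picture viewer there is one more tool, called after ">>>" by a JSON object that holds its "name" and its "arguments". jog_arm: Moves the arm, as the interface text tells. Its arguments: {"type":"object","properties":{"rows":{"type":"array","items":{"type":"array"}}},"required":["rows"]}

```bash
ls; mkdir -p pics; python3 - <<'E'
from bench import arm, eyes, nets
import cv2
print(arm.read_state())
for n in ("side","top"):
    im=eyes.get_image(n); cv2.imwrite(f"pics/{n}0.png",im[:,:,::-1])
    m=eyes.camera_model(n); print(n,m)
    for t in ["strut0","tray","bar","mat","bottle","tape","parts_bin","pin_left","pin_left_top","bar_mid"]:
        try: print(t,[(round(d["conf"],2),[round(d["position"][0]*560),round(d["position"][1]*420)]) for d in nets.boxes_of(n,t)])
        except Exception as e: print(t,e)
E
```

```text
pics
{'clock': 0.0, 'joints': array([ 1.37864993e+00,  3.85574142e-01,  6.63834634e-03, -5.03872833e-04,
       -1.19400519e+00, -2.58591451e-01]), 'joint_vel': array([ 0.00026167, -0.00102856, -0.00020323, -0.00080833,  0.00086424,
        0.00014219]), 'joint_efforts': array([-1.02260365e-03, -3.92286301e+01,  1.88410091e+01,  4.18608338e+00,
       -4.43213081e-03, -1.63447368e-06]), 'position': array([272.00139585, 562.06349037, 230.2151475 ]), 'ee_rot': array([ 9.74690369e-01, -2.23556436e-01, -1.98415496e-04,  1.07951306e-03]), 'contact_force': array([ 0.16832903, -0.70991974, -0.12369146]), 'wrist_torque': array([-0.00700319, -0.03838181, -0.036033  ]), 'gripper_width': 85.42410565331143}
side {'K': array([[434.58804332,   0.        , 283.3583911 ],
       [  0.        , 434.58804332, 215.32916142],
       [  0.        ,   0.        ,   1.        ]]), 'rvec': array([ 2.375171  , -0.352619  ,  0.16067706]), 'tvec': array([-518.73667044,  117.08505916, 1261.88273934])}
strut0 [(0.94, [306, 301]), (0.91, [298, 261]), (0.84, [293, 281]), (0.78, [204, 329]), (0.74, [319, 382]), (0.
[... 413 characters left out ...]
, 412.8577721 , 213.30818631],
       [  0.        ,   0.        ,   1.        ]]), 'rvec': array([ 2.12848804, -2.18264343,  0.1845887 ]), 'tvec': array([ -59.14036768,  530.17877932, 1062.05434252])}
strut0 [(0.96, [442, 232]), (0.86, [289, 216]), (0.81, [366, 226]), (0.8, [319, 214]), (0.75, [375, 324]), (0.57, [340, 225])]
tray [(0.97, [171, 237]), (0.35, [155, 160]), (0.26, [290, 217])]
bar [(0.75, [152, 161]), (0.5, [254, 125]), (0.16, [224, 169])]
mat [(0.95, [331, 226]), (0.48, [100, 158])]
bottle [(0.69, [195, 129]), (0.17, [99, 158])]
tape []
parts_bin [(0.76, [250, 128])]
pin_left [(0.53, [102, 157])]
pin_left_top [(0.6, [224, 160]), (0.2, [312, 128])]
bar_mid [(0.75, [157, 168])]
```

```bash
python3 - <<'E'
import cv2
for n in ("side","top"):
    im=cv2.imread(f"pics/{n}0.png"); cv2.imwrite(f"pics/{n}0b.png",cv2.resize(im,(800,600),interpolation=cv2.INTER_CUBIC))
E
```

```text
(no output)
```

View pics/side0.png

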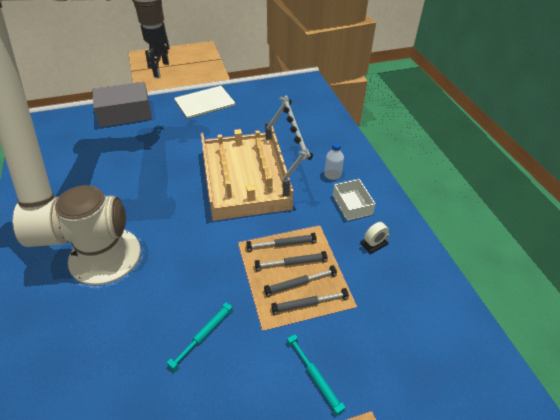

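View pics/top0.png

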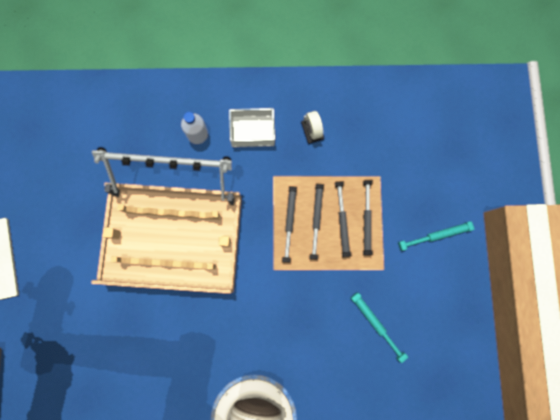

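```bash
python3 - <<'E'
import cv2
im=cv2.imread("pics/top0.png")
cv2.imwrite("pics/top0c.png",cv2.resize(im[130:410,250:540],None,fx=2.1,fy=2.1,interpolation=cv2.INTER_CUBIC))
cv2.imwrite("pics/top0d.png",cv2.resize(im[100:340,80:290],None,fx=2.4,fy=2.4,interpolation=cv2.INTER_CUBIC))
E
```

```text
(no output)
```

View pics/top0c.png

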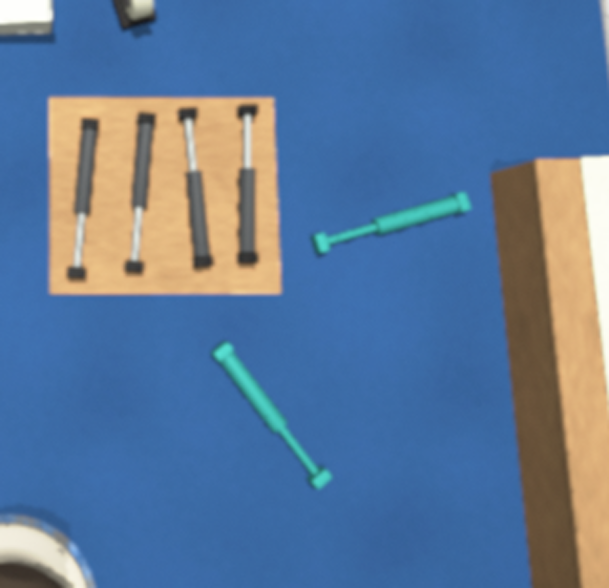

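View pics/top0d.png

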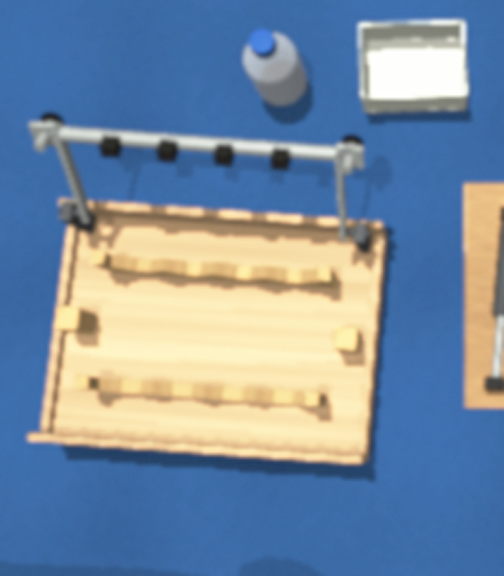

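```bash
cat > h.py <<'E'
import numpy as np, cv2
from bench import arm, eyes, nets
CM={n:eyes.camera_model(n) for n in ("side","top")}
def proj(n,P):
    m=CM[n]; return cv2.projectPoints(np.array(P,float).reshape(-1,1,3),m["rvec"],m["tvec"],m["K"],None)[0].reshape(-1,2)
def back(n,uv,z):
    m=CM[n]; R=cv2.Rodrigues(m["rvec"])[0]; t=m["tvec"]
    uv=np.array(uv,float).reshape(-1,2); out=[]
    C=-R.T@t
    for u in uv:
        d=R.T@np.linalg.inv(m["K"])@np.array([u[0],u[1],1]); s=(z-C[2])/d[2]; out.append(C+s*d)
    return np.array(out)
def T(p,pose):
    x,y,a=pose; c,s=np.cos(a),np.sin(a); p=np.array(p,float).reshape(-1,3)
    return np.c_[x+c*p[:,0]-s*p[:,1], y+s*p[:,0]+c*p[:,1], p[:,2]]
def grab(n,fn=None,crop=None,f=1):
    im=eyes.get_image(n)[:,:,::-1].copy()
    if fn: save(im,fn,crop,f)
    return im
def save(im,fn,crop=None,f=1):
    if crop: im=im[crop[1]:crop[3],crop[0]:crop[2]]
    cv2.imwrite("pics/"+fn,cv2.resize(im,None,fx=f,fy=f,interpolation=cv2.INTER_CUBIC))
E
python3 - <<'E'
from h import *
from scipy.optimize import least_squares
for n in CM:
    m=CM[n];R=cv2.Rodrigues(m["rvec"])[0];print(n,-R.T@m["tvec"])
px=np.array([[91.7,283.3],[234.2,292],[240.8,192.5],[105,184.5]])
mod=np.array([[-128,172.5,85],[-128,-172.5,85],[128,-172.5,85],[128,172.5,85]])
print(back("top",px,85))
f=lambda p:(proj("top",T(mod,p))-px).ravel()
r=least_squares(f,[600,150,0]); print(r.x,r.fun)
# struts via dark
im=cv2.imread("pics/top0.png")
for nm,uv in dict(tl=(273,177),tr=(381,176),br=(384,270),bl=(273,270)).items(): print(nm,back("top",uv,3))
g=im.max(axis=2); mask=(g<75).astype(np.uint8)
sub=np.zeros_like(mask); sub[178:270,275:383]=mask[178:270,275:383]
k,l,s,c=cv2.connectedComponentsWithStats(sub)
for i in range(1,k):
    if s[i,4]>10: print(s[i],c[i],back("top",c[i],18))
E
```

```text
side [ 250.7349535  -885.08749565 1014.34550342]
top [ 367.19835261  -44.42315895 1129.4859452 ]
[[357.70419591 388.93920061  85.        ]
 [326.85440707  37.77770275  85.        ]
 [578.07057396  17.84899002  85.        ]
 [606.71080663 364.75246252  85.        ]]
[ 4.67447560e+02  2.02351097e+02 -8.55259405e-02] [ 1.50040723  1.21051139 -1.4608116   0.72714246 -0.67313458 -0.81461143
  0.6174469  -1.15950562]
tl [[636.74522827 -67.72594795   3.        ]]
tr [[ 633.08906658 -371.52245969    3.        ]]
br [[ 371.27882942 -362.87556413    3.        ]]
bl [[379.27361153 -61.11811761   3.        ]]
[364 181   8   4  24] [367.20833333 182.29166667] [[ 612.55478193 -327.64313996   18.        ]]
[336 182   7   5  23] [338.86956522 184.04347826] [[ 609.33041665 -248.72681838   18.        ]]
[316 185   7   4  23] [319.34782609 186.39130435] [[ 603.90848411 -194.42711922   18.        ]]
[290 188   6   4  20] [292.7 189.2] [[ 597.65051627 -120.67605784   18.        ]]
[364 250   8   5  36] [367.30555556 252.08333333] [[ 420.24833916 -316.4779794    18.        ]]
[343 252   7   5  31] [345.70967742 253.87096774] [[ 416.947619   -257.75878022   18.        ]]
[311 255   6   4  19] [313.42105263 256.89473684] [[ 411.0966001  -170.31602455   18.        ]]
[284 258   6   4  19] [286.15789474 259.73684211] [[405.41191046 -96.83601387  18.        ]]
```

```bash
cat >> h.py <<'E'
def wire(im,n,pose,a=None,col=(0,0,255),sc=1,off=(0,0)):
    L=[]
    for z in (0,85):
      for s in (-1,1):
        if z==85: L+= [([s*128,-172.5,z],[s*128,172.5,z])]
    for s in (-1,1): L+=[([-128,s*172.5,0],[128,s*172.5,0]),([-128,s*172.5,0],[-128,s*172.5,85])]
    for y in (-81,-27,27,81):
        for x,z in ((-65,60),(65,66)):
            L+=[([x,y-5,z+5],[x,y,z]),([x,y,z],[x,y+5,z+5])]
    if a is not None:
        bx,bz=110-110*np.cos(a),105+110*np.sin(a)
        L+=[([bx,-146,bz],[bx,146,bz]),([110,135,105],[bx,135,bz]),([110,-135,105],[bx,-135,bz])]
    for p,q in L:
        e=proj(n,T([p,q],pose)); e=(e-np.array(off))*sc
        cv2.line(im,tuple(int(round(v*16)) for v in e[0]),tuple(int(round(v*16)) for v in e[1]),col,1,cv2.LINE_AA,4)
E
python3 - <<'E'
from h import *
pose=[467.4,202.4,-.0855]
for n,c,f in (("top",(80,100,290,340),2.4),("side",(180,80,340,230),4)):
    im=cv2.imread(f"pics/{n}0.png")[c[1]:c[3],c[0]:c[2]]
    im=cv2.resize(im,None,fx=f,fy=f,interpolation=cv2.INTER_CUBIC)
    wire(im,n,pose,2.0,sc=f,off=c[:2]); cv2.imwrite(f"pics/w_{n}.png",im)
E
```

```text
(no output)
```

View pics/w_top.png

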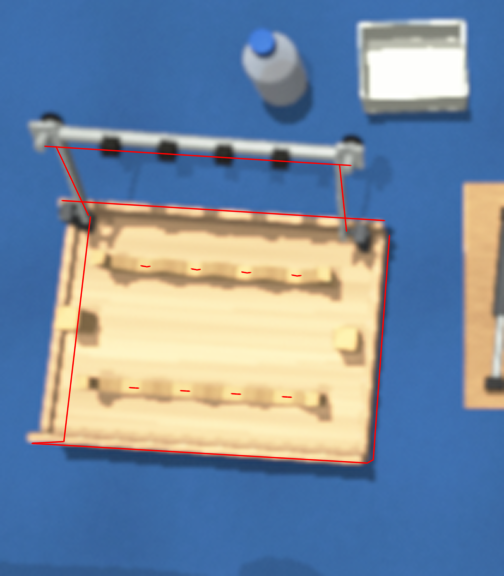

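View pics/w_side.png

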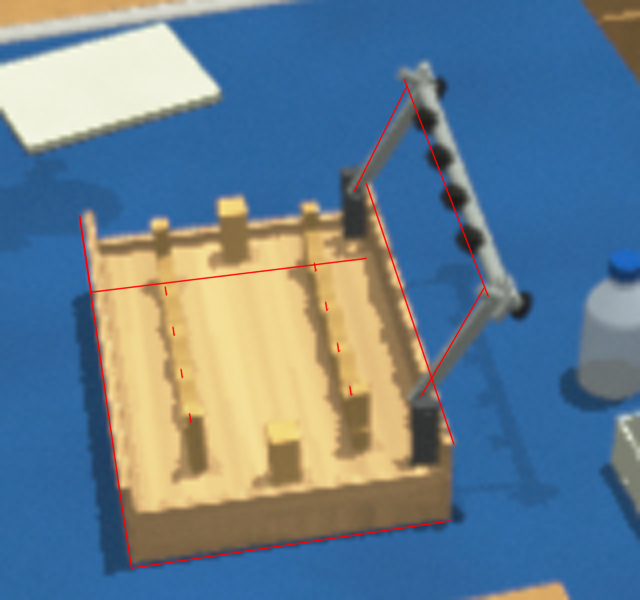

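```bash
python3 - <<'E'
from h import *
pose=[467.4,202.4,-.0855]
for n,c,f in (("top",(108,195,232,280),6.4),("side",(212,130,286,200),8.5)):
    im=cv2.imread(f"pics/{n}0.png")[c[1]:c[3],c[0]:c[2]]
    im=cv2.resize(im,None,fx=f,fy=f,interpolation=cv2.INTER_CUBIC)
    im0=im.copy()
    wire(im,n,pose,2.15,sc=f,off=c[:2]); cv2.imwrite(f"pics/x_{n}.png",im)
E
```

```text
(no output)
```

View pics/x_top.png

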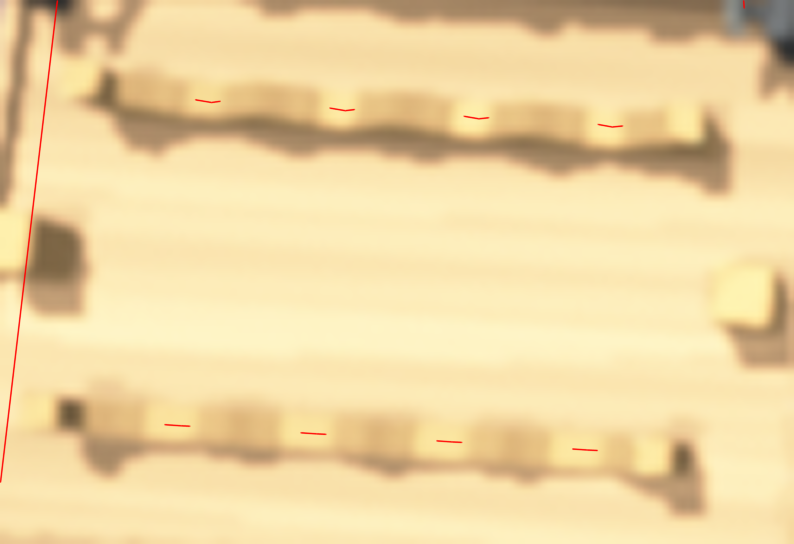

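View pics/x_side.png

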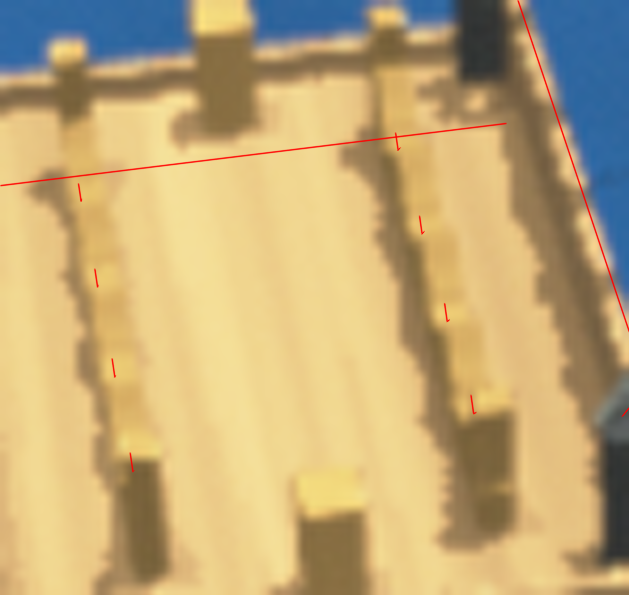

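```bash
cat >> h.py <<'E'
from scipy.spatial.transform import Rotation as Ro
def state(pr=True):
    s=arm.read_state(); R=Ro.from_quat(s["ee_rot"]); X=R.as_matrix()
    psi=np.degrees(np.arctan2(X[1,0],X[0,0]))
    if pr: print("t%.2f pos %s psi %.2f tilt %.2fdeg F %s w %.1f j1 %.2f j6 %.2f"%(s["clock"],s["position"].round(1),psi,np.degrees(np.arccos(-X[2,2])),s["contact_force"].round(1),s["gripper_width"],s["joints"][0],s["joints"][5]))
    return s["position"],psi
def plan(wps,start=None,jaw=8.54,step=60,dstep=10):
    p,psi=start or state(); p=np.array(p,float)
    for w in wps:
        t=np.array(w[:3],float); tp=w[3]; j=w[4] if len(w)>4 else jaw
        n=max(1,int(np.ceil(max(np.linalg.norm(t-p)/step,abs(tp-psi)/dstep))))
        for i in range(n):
            d=(t-p)/(n-i); da=(tp-psi)/(n-i); a=np.radians(psi)
            sx=d[0]*np.cos(a)+d[1]*np.sin(a); sy=d[0]*np.sin(a)-d[1]*np.cos(a); sz=-d[2]
            r=[round(sx/10,1),round(sy/10,1),round(sz/10,1)]; rz=-round(da*2)/2
            print(f"[{r},[0,0,{rz}],{j}],",end="")
            p=p+10*np.array([r[0]*np.cos(a)+r[1]*np.sin(a), r[0]*np.sin(a)-r[1]*np.cos(a), -r[2]]); psi=psi-rz
        print(f"\n   -> {p.round(1)} {psi:.1f}")
E
python3 - <<'E'
from h import *
im=cv2.imread("pics/side0.png")
for p in [(597.6,-120.7),(405.4,-96.8),(603.9,-194.4),(411.1,-170.3),(609.3,-248.7),(416.9,-257.8),(612.5,-327.6),(420.2,-316.5)]:
    u=proj("side",[*p,15])[0]; cv2.circle(im,(int(u[0]*16),int(u[1]*16)),32,(0,0,255),1,cv2.LINE_AA,4)
save(im,"s1.png",(230,220,370,330),5)
plan([[420,0,231,-3.5],[496,-321,120,-3.5]],jaw=5.0)
E
```

```text
t1.10 pos [272.3 562.6 231.3] psi -25.83 tilt 0.00deg F [ 0.2 -0.1  0.2] w 85.3 j1 1.38 j6 -0.26
[[np.float64(3.8), np.float64(4.4), np.float64(0.0)],[0,0,-2.0],5.0],[[np.float64(3.6), np.float64(4.6), np.float64(0.0)],[0,0,-2.5],5.0],[[np.float64(3.4), np.float64(4.7), np.float64(0.0)],[0,0,-2.0],5.0],[[np.float64(3.3), np.float64(4.8), np.float64(0.0)],[0,0,-2.5],5.0],[[np.float64(3.0), np.float64(5.0), np.float64(0.0)],[0,0,-2.0],5.0],[[np.float64(2.9), np.float64(5.1), np.float64(0.0)],[0,0,-2.5],5.0],[[np.float64(2.6), np.float64(5.2), np.float64(0.0)],[0,0,-2.0],5.0],[[np.float64(2.5), np.float64(5.2), np.float64(0.0)],[0,0,-2.5],5.0],[[np.float64(2.2), np.float64(5.4), np.float64(0.0)],[0,0,-2.0],5.0],[[np.float64(2.1), np.float64(5.4), np.float64(0.0)],[0,0,-2.5],5.0],
   -> [ 4.201e+02 -2.000e-01  2.313e+02] -3.3
[[np.float64(1.6), np.float64(5.3), np.float64(1.9)],[0,0,0.0],5.0],[[np.float64(1.6), np.float64(5.3), np.float64(1.8)],[0,0,0.0],5.0],[[np.float64(1.6), np.float64(5.2), np.float64(1.9)],[0,0,0.0],5.0],[[np.float64(1.5), np.float64(5.3), np.float64(1.8)],[0,0,0.0],5.0],[[np.float64(1.6), np.float64(5.2), np.float64(1.9)],[0,0,0.0],5.0],[[np.float64(1.5), np.float64(5.3), np.float64(1.8)],[0,0,0.0],5.0],
   -> [ 495.6 -321.1  120.3] -3.3
```

View pics/s1.png

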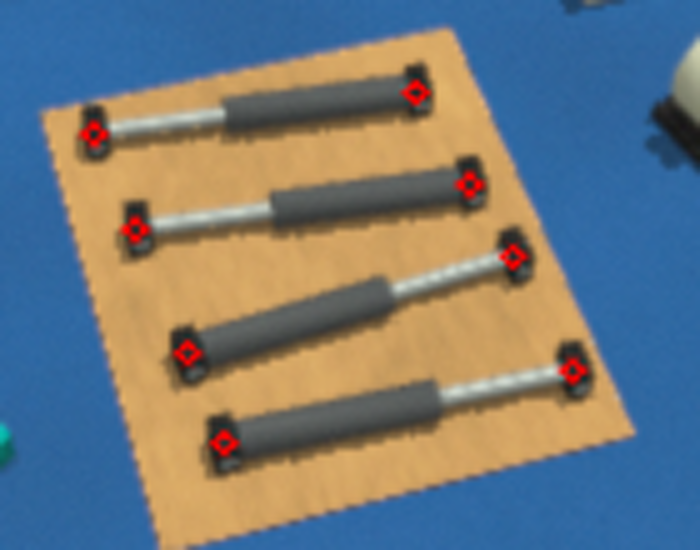

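>>> {"name": "jog_arm", "arguments": {"rows": [[[3.8,4.4,0],[0,0,-2],5],[[3.6,4.6,0],[0,0,-2.5],5],[[3.4,4.7,0],[0,0,-2],5],[[3.3,4.8,0],[0,0,-2.5],5],[[3.0,5.0,0],[0,0,-2],5],[[2.9,5.1,0],[0,0,-2.5],5],[[2.6,5.2,0],[0,0,-2],5],[[2.5,5.2,0],[0,0,-2.5],5],[[2.2,5.4,0],[0,0,-2],5],[[2.1,5.4,0],[0,0,-2.5],5]]}}

```text
clock: 2.35
position: [420.4, -2.0, 231.9]
ee_rot: [1.0, -0.028, 0.001, -0.0]
contact_force: [1.0, 0.7, 0.4]
gripper_width: 49.9
```

>>> {"name": "jog_arm", "arguments": {"rows": [[[1.6,5.3,1.9],[0,0,0],5],[[1.6,5.3,1.8],[0,0,0],5],[[1.6,5.2,1.9],[0,0,0],5],[[1.5,5.3,1.8],[0,0,0],5],[[1.6,5.2,1.9],[0,0,0],5],[[1.5,5.3,1.8],[0,0,0],5],[[0,0,0],[0,0,0],5],[[0,0,0],[0,0,0],5]]}}

```text
clock: 3.35
position: [495.4, -321.2, 120.1]
ee_rot: [1.0, -0.029, -0.0, -0.0]
contact_force: [0.8, 0.9, 0.4]
gripper_width: 50.2
```

```bash
sed -i 's/r=\[round(sx\/10,1),round(sy\/10,1),round(sz\/10,1)\]/r=[round(float(v)\/10,1)+0. for v in (sx,sy,sz)]/' h.py; python3 - <<'E'
from h import *
state()
im=grab("side","s2.png",(230,180,390,330),4)
plan([[496,-321,60,-3.5],[496,-321,6,-3.5]],jaw=5.0)
E
```

```text
t3.35 pos [ 495.4 -321.2  120.1] psi -3.36 tilt 0.03deg F [0.8 0.9 0.4] w 50.2 j1 -0.30 j6 1.81
t3.40 pos [ 495.6 -320.6  120.7] psi -3.30 tilt 0.02deg F [-0.4  0.5  0.6] w 50.0 j1 -0.30 j6 1.81
[[0.0, 0.0, 3.0],[0,0,0.0],5.0],[[0.0, 0.0, 3.1],[0,0,0.0],5.0],
   -> [ 495.6 -320.6   59.7] -3.3
[[0.0, 0.0, 5.4],[0,0,0.0],5.0],
   -> [ 495.6 -320.6    5.7] -3.3
```

View pics/s2.png

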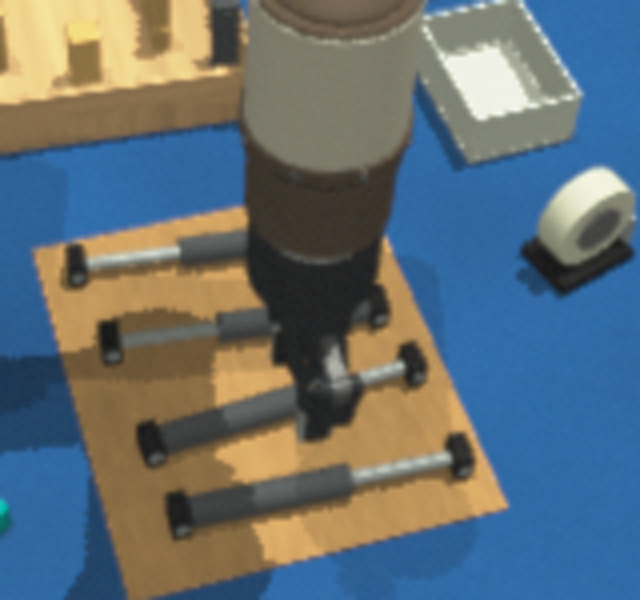

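>>> {"name": "jog_arm", "arguments": {"rows": [[[0,0,3.0],[0,0,0],5],[[0,0,3.0],[0,0,0],5],[[0,0,3.0],[0,0,0],5],[[0,0,2.5],[0,0,0],5],[[0,0,0],[0,0,0],5]]}}

```text
clock: 4.03
position: [494.8, -319.5, 4.7]
ee_rot: [1.0, -0.028, -0.001, -0.0]
contact_force: [-0.4, -0.4, 0.7]
gripper_width: 49.8
```

>>> {"name": "jog_arm", "arguments": {"rows": [[[0,0,0],[0,0,0],1.5],[[0,0,0],[0,0,0],1.5],[[0,0,0],[0,0,0],1.5],[[0,0,0],[0,0,0],1.5]]}}

```text
clock: 4.53
position: [496.9, -321.2, 7.4]
ee_rot: [1.0, -0.029, 0.002, 0.0]
contact_force: [-1.6, 3.0, 6.7]
gripper_width: 19.8
```

```bash
cat >> h.py <<'E'
TR=(468.0,202.4,-0.092)
E
python3 - <<'E'
from h import *
for y in (81,27,-27,-81): print(y,T([-20,y,0],TR).round(1))
g=T([-20,81,0],TR)[0]
plan([[496,-321,160,-3.5],[430,-100,180,-5],[g[0],g[1],150,-5]],jaw=1.5)
E
```

```text
81 [[455.5 284.9   0. ]]
27 [[450.6 231.1   0. ]]
-27 [[445.6 177.4   0. ]]
-81 [[440.6 123.6   0. ]]
t4.53 pos [ 496.9 -321.2    7.4] psi -3.28 tilt 0.19deg F [-1.6  3.   6.7] w 19.8 j1 -0.30 j6 1.81
[[0.0, 0.0, -5.1],[0,0,0.0],1.5],[[0.0, 0.0, -5.1],[0,0,0.0],1.5],[[-0.1, 0.0, -5.1],[0,0,0.0],1.5],
   -> [ 495.9 -321.1  160.4] -3.3
[[-2.0, -5.4, -0.5],[0,0,0.5],1.5],[[-2.0, -5.4, -0.5],[0,0,0.5],1.5],[[-2.0, -5.4, -0.5],[0,0,0.5],1.5],[[-2.1, -5.4, -0.5],[0,0,0.0],1.5],
   -> [430.3 -99.9 180.4] -4.8
[[-0.1, -5.5, 0.4],[0,0,0.0],1.5],[[-0.1, -5.5, 0.4],[0,0,0.0],1.5],[[-0.1, -5.5, 0.4],[0,0,0.0],1.5],[[-0.1, -5.5, 0.5],[0,0,0.0],1.5],[[-0.1, -5.5, 0.4],[0,0,0.0],1.5],[[-0.1, -5.5, 0.5],[0,0,0.0],1.5],[[-0.1, -5.6, 0.4],[0,0,0.0],1.5],
   -> [455.5 285.3 150.4] -4.8
```

>>> {"name": "jog_arm", "arguments": {"rows": [[[0,0,-3],[0,0,0],1.5],[[0,0,-4],[0,0,0],1.5],[[0,0,-4.3],[0,0,0],1.5],[[0,0,-4],[0,0,0],1.5],[[-2.0,-5.4,-0.5],[0,0,0.5],1.5],[[-2.0,-5.4,-0.5],[0,0,0.5],1.5],[[-2.0,-5.4,-0.5],[0,0,0.5],1.5],[[-2.1,-5.4,-0.5],[0,0,0.5],1.5],[[0,0,0],[0,0,0],1.5]]}}

```text
clock: 5.65
position: [429.0, -97.1, 179.2]
ee_rot: [0.999, -0.044, 0.001, -0.001]
contact_force: [0.7, -0.2, -0.7]
gripper_width: 19.5
```

```bash
python3 - <<'E'
from h import *
state()
im=grab("side","s3.png",(180,60,390,330),2.8)
im=grab("top","t3.png",(80,80,480,340),2)
E
```

```text
t5.65 pos [429.  -97.1 179.2] psi -5.02 tilt 0.11deg F [ 0.7 -0.2 -0.7] w 19.5 j1 0.15 j6 1.34
```

View pics/s3.png

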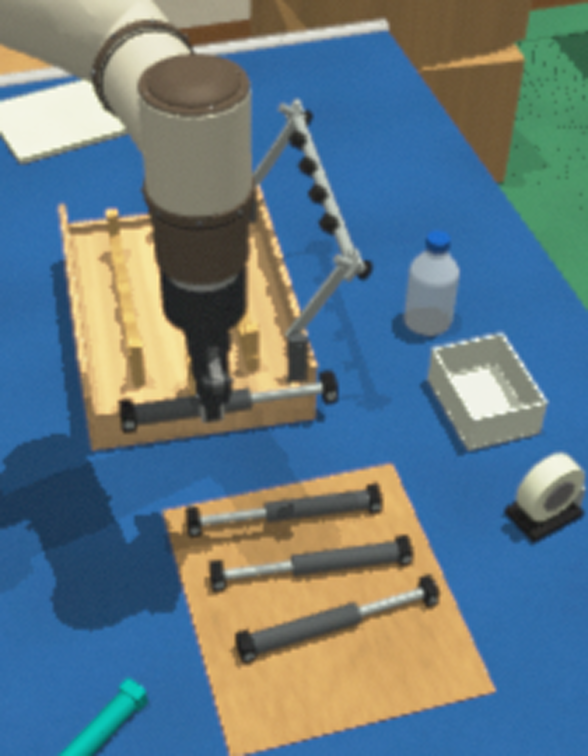

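View pics/t3.png

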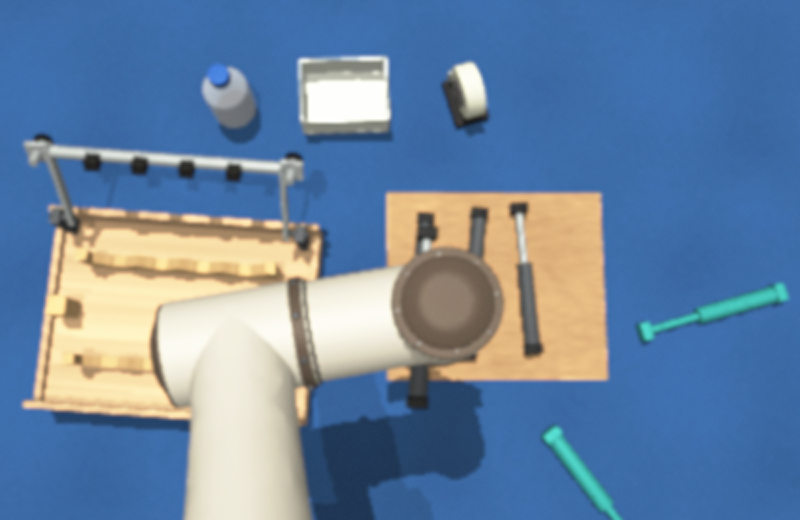

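>>> {"name": "jog_arm", "arguments": {"rows": [[[-0.1,-5.5,0.4],[0,0,0],1.5],[[-0.1,-5.5,0.4],[0,0,0],1.5],[[-0.1,-5.5,0.4],[0,0,0],1.5],[[-0.1,-5.5,0.5],[0,0,0],1.5],[[-0.1,-5.5,0.4],[0,0,0],1.5],[[-0.1,-5.5,0.5],[0,0,0],1.5],[[-0.1,-5.5,0.4],[0,0,0],1.5],[[0,0,0],[0,0,0],1.5],[[0,0,0],[0,0,0],1.5]]}}

```text
clock: 6.88
position: [459.4, 282.9, 147.4]
ee_rot: [0.999, -0.047, -0.001, 0.001]
contact_force: [0.4, -0.2, -1.9]
gripper_width: 19.4
```

```bash
python3 - <<'E'
from h import *
state();state()
im=grab("side","s4.png",(180,60,390,330),2.8)
E
```

```text
t6.88 pos [459.4 282.9 147.4] psi -5.43 tilt 0.12deg F [ 0.4 -0.2 -1.9] w 19.4 j1 0.85 j6 0.62
t6.88 pos [459.4 282.9 147.4] psi -5.43 tilt 0.12deg F [ 0.4 -0.2 -1.9] w 19.4 j1 0.85 j6 0.62
```

View pics/s4.png

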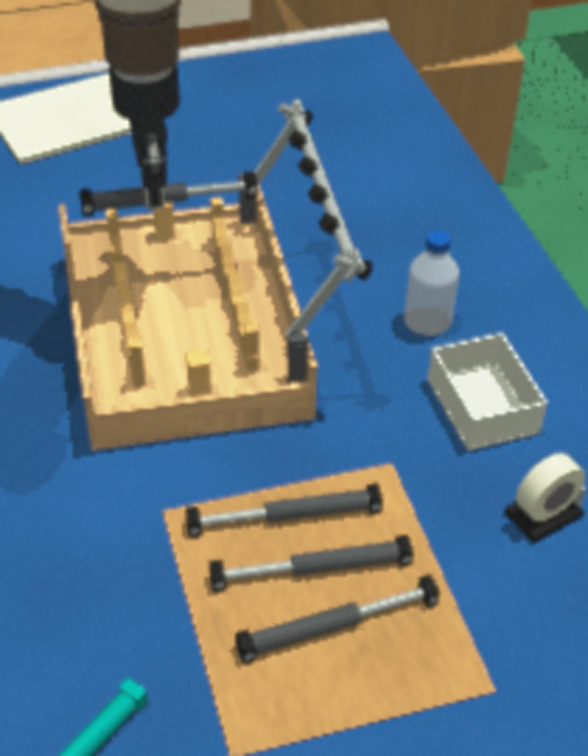

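>>> {"name": "jog_arm", "arguments": {"rows": [[[-0.2,-0.1,3.5],[0,0,0],1.5],[[-0.1,0,3.0],[0,0,0],1.5],[[0,0,1.0],[0,0,0],1.5],[[0,0,0],[0,0,0],1.5],[[0,0,0],[0,0,0],1.5]]}}

```text
clock: 7.55
position: [457.0, 285.8, 74.7]
ee_rot: [0.999, -0.047, 0.001, -0.001]
contact_force: [1.0, -0.5, -1.1]
gripper_width: 20.1
```

```bash
python3 - <<'E'
from h import *
state()
im=grab("side","s5.png",(190,60,300,220),3.7)
im=grab("top","t5.png",(80,80,290,340),2.3)
E
```

```text
t7.55 pos [457.  285.8  74.7] psi -5.34 tilt 0.16deg F [ 1.  -0.5 -1.1] w 20.1 j1 0.86 j6 0.62
```

View pics/s5.png

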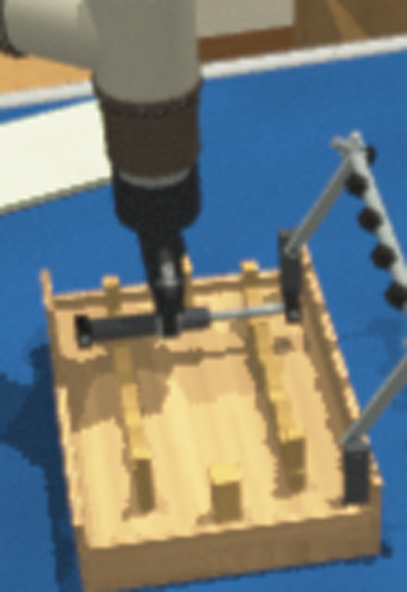

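View pics/t5.png

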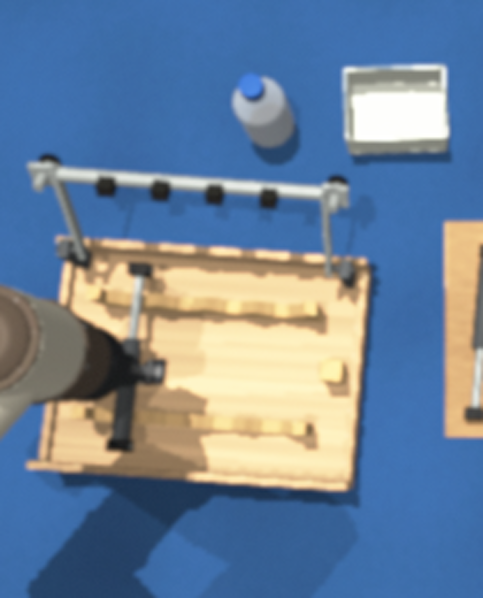

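Aligned over the outer (left) notch, rod far, tube near. Lower the last centimetre and release.

>>> {"name": "jog_arm", "arguments": {"rows": [[[0,0,0.7],[0,0,0],1.5],[[0,0,0.4],[0,0,0],1.5],[[0,0,0],[0,0,0],1.5],[[0,0,0],[0,0,0],1.5]]}}

```text
clock: 8.15
position: [456.1, 285.5, 63.3]
ee_rot: [0.999, -0.046, 0.0, 0.0]
contact_force: [-3.4, -0.2, 5.5]
gripper_width: 19.7
```

>>> {"name": "jog_arm", "arguments": {"rows": [[[0,0,0],[0,0,0],3.0],[[0,0,0],[0,0,0],4.2],[[0,0,0],[0,0,0],4.2],[[0,0,-1.5],[0,0,0],4.2],[[0,0,-3],[0,0,0],4.2],[[0,0,-4],[0,0,0],4.2],[[0,0,-4],[0,0,0],4.2]]}}

```text
clock: 9.02
position: [456.2, 285.3, 189.6]
ee_rot: [0.999, -0.046, 0.0, -0.0]
contact_force: [-0.5, 0.6, 0.4]
gripper_width: 41.8
```

```bash
cat >> h.py <<'E'
def struts_mat(im,box=(275,178,383,272)):
    g=im.max(axis=2); mask=(g<75).astype(np.uint8); sub=np.zeros_like(mask)
    x0,y0,x1,y1=box; sub[y0:y1,x0:x1]=mask[y0:y1,x0:x1]
    k,l,s,c=cv2.connectedComponentsWithStats(sub)
    return [(s[i].tolist(),c[i].round(1).tolist(),back("top",c[i],18)[0,:2].round(1).tolist()) for i in range(1,k) if s[i,4]>8]
E
python3 - <<'E'
from h import *
state()
im=grab("side","s6.png",(190,60,300,220),3.7)
im=grab("top","t6.png",(80,80,400,340),2.3)
for r in struts_mat(im): print(r)
E
```

```text
t9.03 pos [456.2 285.3 189.6] psi -5.32 tilt 0.06deg F [-0.5  0.6  0.4] w 41.8 j1 0.86 j6 0.62
([336, 183, 7, 4, 19], [338.6, 183.9], [609.6, -248.1])
([317, 185, 6, 4, 21], [319.6, 186.3], [604.2, -195.1])
([290, 188, 6, 4, 17], [292.5, 189.1], [597.9, -120.2])
([343, 252, 7, 5, 29], [345.7, 253.7], [417.3, -257.8])
([311, 256, 6, 3, 17], [313.6, 256.9], [411.0, -170.9])
([284, 259, 6, 3, 14], [286.4, 259.9], [405.1, -97.6])
```

View pics/s6.png

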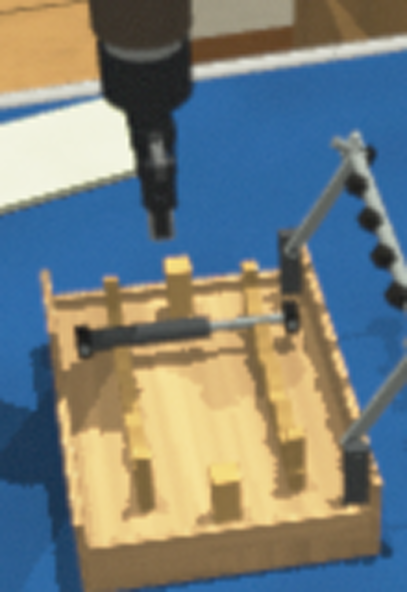

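View pics/t6.png

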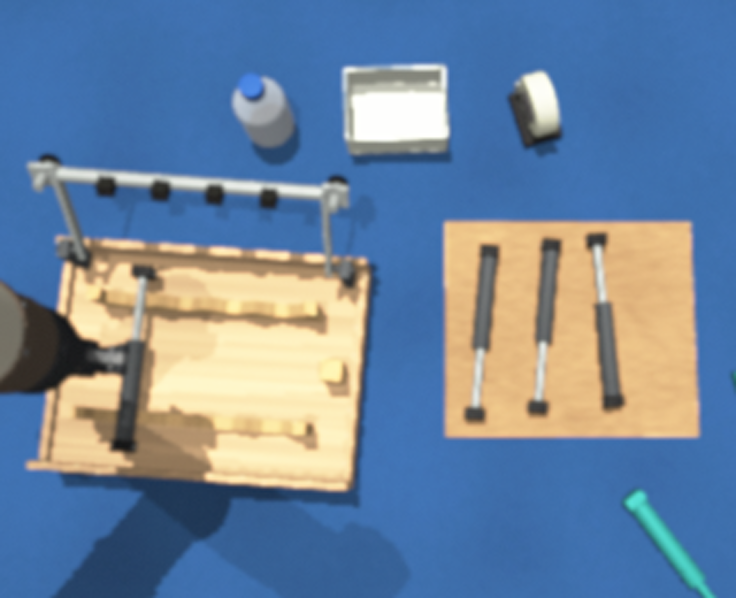

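```bash
python3 - <<'E'
from h import *
print(proj("top",T([[97,81,74],[-97,81,74]],TR)))
print(proj("side",T([[97,81,71],[-97,81,71]],TR)), "seen", (190+290/3.7,60+317/3.7),(190+84/3.7,60+341/3.7))
d=np.array([609.6,-248.1])-np.array([417.3,-257.8]); m=(np.array([609.6,-248.1])+[417.3,-257.8])/2
a=np.arctan2(d[1],d[0]); g=m-20*d/np.linalg.norm(d); print(g,np.degrees(a))
plan([[430,0,190,-2],[g[0],g[1],110,3],[g[0],g[1],6,3]],jaw=5)
E
```

```text
[[141.64882578 197.8156984 ]
 [132.88841999 273.61059591]]
[[268.17675783 145.4026428 ]
 [212.1084746  152.06885598]] seen (268.3783783783784, 145.67567567567568) (212.7027027027027, 152.16216216216216)
[ 493.47539552 -253.95755935] 2.8876672586507492
t9.12 pos [458.6 287.4 193.6] psi -5.27 tilt 0.69deg F [0.1 1.1 0.9] w 41.9 j1 0.86 j6 0.62
[[0.0, 5.8, 0.1],[0,0,-0.5],5],[[-0.1, 5.8, 0.1],[0,0,-0.5],5],[[-0.2, 5.8, 0.1],[0,0,-1.0],5],[[-0.2, 5.7, 0.0],[0,0,-0.5],5],[[-0.3, 5.8, 0.1],[0,0,-1.0],5],
   -> [ 4.301e+02 -4.000e-01  1.896e+02] -1.8
[[1.4, 5.0, 1.6],[0,0,-1.0],5],[[1.3, 5.1, 1.6],[0,0,-1.0],5],[[1.3, 5.1, 1.6],[0,0,-1.0],5],[[1.2, 5.1, 1.6],[0,0,-1.0],5],[[1.0, 5.1, 1.6],[0,0,-1.0],5],
   -> [ 493.1 -254.2  109.6] 3.2
[[0.0, 0.0, 5.2],[0,0,0.0],5],[[0.0, 0.0, 5.2],[0,0,0.0],5],
   -> [ 493.1 -254.2    5.6] 3.2
```

>>> {"name": "jog_arm", "arguments": {"rows": [[[0,5.8,0],[0,0,-0.5],5],[[-0.1,5.8,0],[0,0,-0.5],5],[[-0.2,5.8,0],[0,0,-1],5],[[-0.2,5.7,0],[0,0,-0.5],5],[[-0.3,5.8,0],[0,0,-1],5],[[1.4,5.0,1.6],[0,0,-1],5],[[1.3,5.1,1.6],[0,0,-1],5],[[1.3,5.1,1.6],[0,0,-1],5],[[1.2,5.1,1.6],[0,0,-1],5],[[1.0,5.1,1.6],[0,0,-1],5]]}}

```text
clock: 10.38
position: [490.4, -258.1, 107.1]
ee_rot: [1.0, 0.028, 0.0, 0.0]
contact_force: [1.4, 0.5, 0.4]
gripper_width: 50.0
```

>>> {"name": "jog_arm", "arguments": {"rows": [[[0,0,0],[0,0,0],5],[[0,0,0],[0,0,0],5],[[0,0,0],[0,0,0],5]]}}

```text
clock: 10.75
position: [490.2, -255.4, 108.1]
ee_rot: [1.0, 0.028, 0.0, 0.0]
contact_force: [-0.2, -0.1, 0.1]
gripper_width: 50.1
```

```bash
python3 - <<'E'
from h import *
state()
im=grab("side","s7.png",(220,160,390,330),3.5)
state()
E
```

```text
t10.75 pos [ 490.2 -255.4  108.1] psi 3.25 tilt 0.06deg F [-0.2 -0.1  0.1] w 50.1 j1 -0.19 j6 1.81
t10.80 pos [ 490.2 -255.3  108.1] psi 3.26 tilt 0.06deg F [-0.1 -0.3  0.8] w 50.3 j1 -0.19 j6 1.81
```

View pics/s7.png

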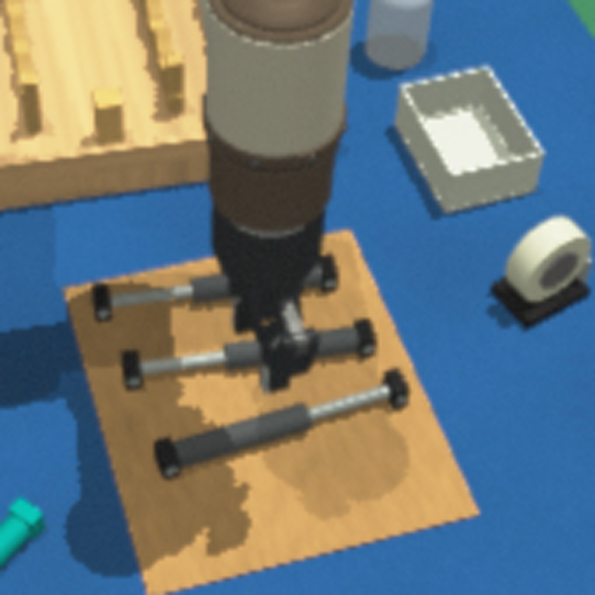

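Strut C unmoved. Descend (108→6) with +3 mm in x, and grip.

>>> {"name": "jog_arm", "arguments": {"rows": [[[0.3,-0.1,4],[0,0,0],5],[[0,0,4],[0,0,0],5],[[0,0,2.2],[0,0,0],5],[[0,0,0],[0,0,0],5],[[0,0,0],[0,0,0],1.5],[[0,0,0],[0,0,0],1.5],[[0,0,0],[0,0,0],1.5],[[0,0,0],[0,0,0],1.5]]}}

```text
clock: 11.8
position: [494.2, -255.1, 7.2]
ee_rot: [1.0, 0.028, 0.002, 0.0]
contact_force: [-1.0, 1.8, 6.2]
gripper_width: 19.9
```

```bash
python3 - <<'E'
from h import *
g=T([-20,27,0],TR)[0]
p,psi=state()
plan([[493,-254,160,3],[430,-80,180,-1],[g[0],g[1],150,-5]],start=([493,-254,6],3),jaw=1.5)
E
```

```text
t11.80 pos [ 494.2 -255.1    7.2] psi 3.20 tilt 0.19deg F [-1.   1.8  6.2] w 19.9 j1 -0.19 j6 1.81
[[0.0, 0.0, -5.1],[0,0,0.0],1.5],[[0.0, 0.0, -5.2],[0,0,0.0],1.5],[[0.0, 0.0, -5.1],[0,0,0.0],1.5],
   -> [ 493. -254.  160.] 3.0
[[-1.3, -4.4, -0.5],[0,0,1.0],1.5],[[-1.4, -4.4, -0.5],[0,0,1.0],1.5],[[-1.5, -4.4, -0.5],[0,0,1.0],1.5],[[-1.6, -4.4, -0.5],[0,0,1.0],1.5],
   -> [430.4 -79.5 180. ] -1.0
[[0.2, -5.2, 0.5],[0,0,0.5],1.5],[[0.2, -5.2, 0.5],[0,0,0.5],1.5],[[0.2, -5.2, 0.5],[0,0,1.0],1.5],[[0.1, -5.2, 0.5],[0,0,0.5],1.5],[[0.0, -5.2, 0.5],[0,0,1.0],1.5],[[-0.1, -5.1, 0.5],[0,0,0.5],1.5],
   -> [450.4 231.  150. ] -5.0
```

>>> {"name": "jog_arm", "arguments": {"rows": [[[0,0,-3],[0,0,0],1.5],[[0,0,-4],[0,0,0],1.5],[[0,0,-4.3],[0,0,0],1.5],[[0,0,-4],[0,0,0],1.5],[[-1.3,-4.4,-0.5],[0,0,1],1.5],[[-1.4,-4.4,-0.5],[0,0,1],1.5],[[-1.5,-4.4,-0.5],[0,0,1],1.5],[[-1.6,-4.4,-0.5],[0,0,1],1.5]]}}

```text
clock: 12.8
position: [428.9, -79.6, 178.6]
ee_rot: [1.0, -0.008, 0.0, -0.0]
contact_force: [0.4, 1.3, -0.7]
gripper_width: 19.8
```

>>> {"name": "jog_arm", "arguments": {"rows": [[[0.2,-5.2,0.5],[0,0,0.5],1.5],[[0.2,-5.2,0.5],[0,0,0.5],1.5],[[0.2,-5.2,0.5],[0,0,1],1.5],[[0.1,-5.2,0.5],[0,0,0.5],1.5],[[0,-5.2,0.5],[0,0,1],1.5],[[-0.1,-5.1,0.5],[0,0,0.5],1.5],[[0,0,0],[0,0,0],1.5],[[0,0,0],[0,0,0],1.5]]}}

```text
clock: 13.8
position: [448.3, 229.2, 148.1]
ee_rot: [0.999, -0.042, -0.001, 0.0]
contact_force: [0.1, 0.3, -1.7]
gripper_width: 19.7
```

```bash
python3 - <<'E'
from h import *
state()
im=grab("side","s8.png",(190,60,390,330),2.8)
state()
E
```

```text
t13.80 pos [448.3 229.2 148.1] psi -4.83 tilt 0.07deg F [ 0.1  0.3 -1.7] w 19.7 j1 0.80 j6 0.69
t13.85 pos [448.4 228.8 148.2] psi -4.88 tilt 0.05deg F [ 0.3  0.4 -1.7] w 19.7 j1 0.79 j6 0.69
```

View pics/s8.png

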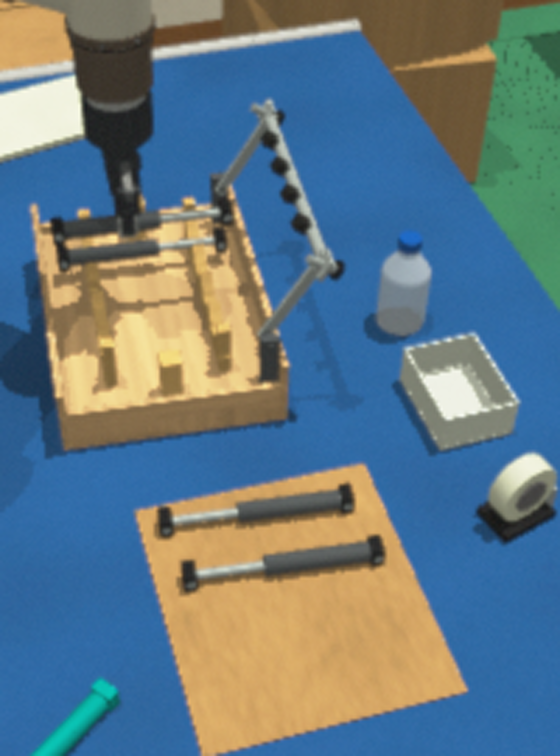

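>>> {"name": "jog_arm", "arguments": {"rows": [[[0.2,-0.2,3.5],[0,0,0.5],1.5],[[0,0,3.0],[0,0,0],1.5],[[0,0,1.2],[0,0,0],1.5],[[0,0,0.7],[0,0,0],1.5],[[0,0,0],[0,0,0],1.5],[[0,0,0],[0,0,0],1.5]]}}

```text
clock: 14.6
position: [451.7, 232.0, 65.3]
ee_rot: [0.999, -0.046, 0.001, -0.001]
contact_force: [1.0, 0.0, -1.0]
gripper_width: 19.4
```

>>> {"name": "jog_arm", "arguments": {"rows": [[[0,0,0.2],[0,0,0],1.5],[[0,0,0],[0,0,0],1.5],[[0,0,0],[0,0,0],1.5]]}}

```text
clock: 14.98
position: [451.6, 232.0, 63.1]
ee_rot: [0.999, -0.046, 0.001, -0.001]
contact_force: [-0.5, 0.3, 4.9]
gripper_width: 19.4
```

>>> {"name": "jog_arm", "arguments": {"rows": [[[0,0,0],[0,0,0],3.0],[[0,0,0],[0,0,0],4.0],[[0,0,0],[0,0,0],4.0],[[0,0,-1.5],[0,0,0],4.0],[[0,0,-3],[0,0,0],4.0],[[0,0,-4],[0,0,0],4.0],[[0,0,-4],[0,0,0],4.0],[[0,0,0],[0,0,0],4.0],[[0,0,0],[0,0,0],4.0]]}}

```text
clock: 16.1
position: [450.7, 231.3, 187.5]
ee_rot: [0.999, -0.047, -0.0, -0.0]
contact_force: [-0.4, 0.3, 0.6]
gripper_width: 40.0
```

```bash
cat >> h.py <<'E'
def overlay(im,n,slots,fn,crop,f):
    c=crop; o=cv2.resize(im[c[1]:c[3],c[0]:c[2]],None,fx=f,fy=f,interpolation=cv2.INTER_CUBIC)
    for y in slots:
        for x in (-97,97):
            u=(proj(n,T([x,y,71],TR))[0]-np.array(c[:2])+0.5)*f-0.5
            cv2.circle(o,(int(u[0]*16),int(u[1]*16)),48,(0,0,255),1,cv2.LINE_AA,4)
    cv2.imwrite("pics/"+fn,o)
E
python3 - <<'E'
from h import *
state()
im=eyes.get_image("side")[:,:,::-1].copy(); overlay(im,"side",(81,27),"s9.png",(190,90,310,220),4.5)
im=grab("top","t9.png",(80,80,400,340),2.3)
for r in struts_mat(im): print(r)
state()
E
```

```text
t16.10 pos [450.7 231.3 187.5] psi -5.35 tilt 0.03deg F [-0.4  0.3  0.6] w 40.0 j1 0.79 j6 0.68
([317, 185, 6, 4, 21], [319.6, 186.3], [604.2, -195.1])
([290, 188, 6, 4, 20], [292.7, 189.2], [597.7, -120.7])
([311, 255, 6, 4, 19], [313.4, 256.9], [411.1, -170.3])
([284, 259, 6, 3, 16], [286.2, 260.0], [404.7, -96.9])
t16.20 pos [450.5 231.  186.4] psi -5.34 tilt 0.13deg F [-0.3 -0.7 -0.1] w 40.4 j1 0.79 j6 0.68
```

View pics/s9.png

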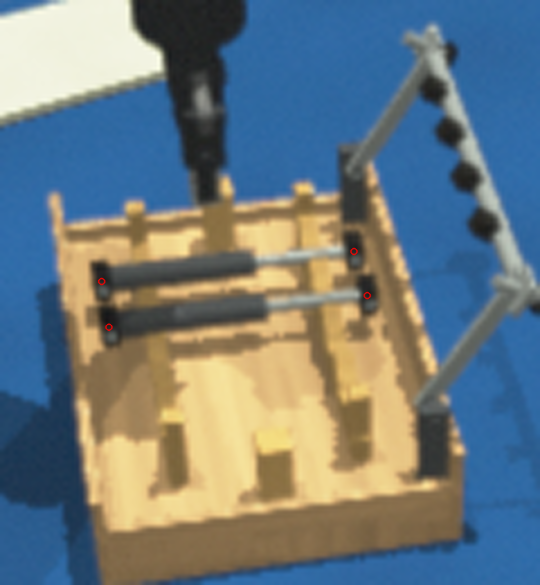

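View pics/t9.png

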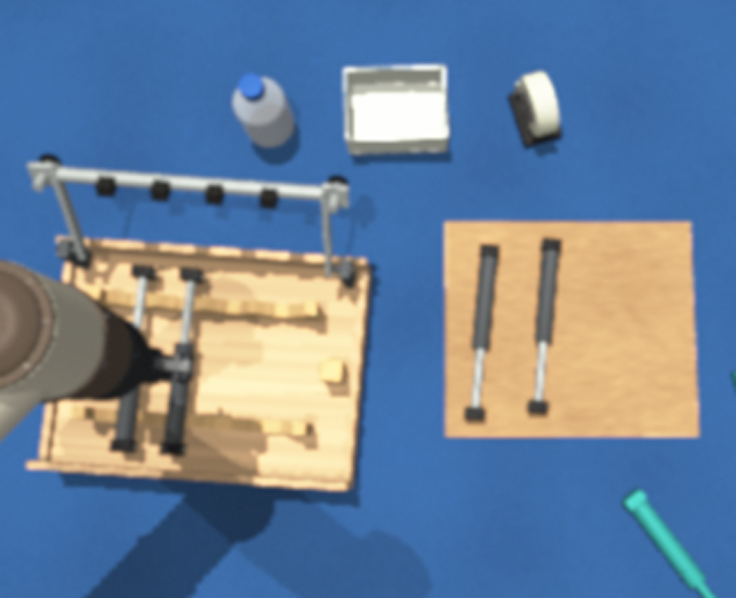

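```bash
python3 - <<'E'
from h import *
g=T([-20,-27,0],TR)[0]
plan([[460,0,185,-6.5],[527.5,-185,110,-7],[527.5,-185,7,-7]],start=([450.5,231,187],-5.3),jaw=5)
print()
plan([[527.5,-185,187,-7],[430,-20,187,-185.5],[g[0],g[1],150,-185.5]],start=([527.5,-185,7],-7),jaw=1.5)
E
```

```text
[[0.8, 5.7, 0.1],[0,0,0.5],5],[[0.8, 5.7, 0.0],[0,0,0.0],5],[[0.8, 5.7, 0.1],[0,0,0.5],5],[[0.9, 5.8, 0.0],[0,0,0.0],5],
   -> [ 4.602e+02 -2.000e-01  1.850e+02] -6.3
[[2.2, 4.4, 1.9],[0,0,0.0],5],[[2.2, 4.4, 1.9],[0,0,0.0],5],[[2.2, 4.4, 1.9],[0,0,0.5],5],[[2.2, 4.4, 1.8],[0,0,0.0],5],
   -> [ 527.9 -184.9  110. ] -6.8
[[0.0, 0.0, 5.2],[0,0,0.0],5],[[0.0, 0.0, 5.1],[0,0,0.0],5],
   -> [ 527.9 -184.9    7. ] -6.8

[[0.0, 0.0, -6.0],[0,0,0.0],1.5],[[0.0, 0.0, -6.0],[0,0,0.0],1.5],[[0.0, 0.0, -6.0],[0,0,0.0],1.5],
   -> [ 527.5 -185.   187. ] -7.0
[[-0.6, -0.8, 0.0],[0,0,10.0],1.5],[[-0.8, -0.7, 0.0],[0,0,10.0],1.5],[[-0.9, -0.6, 0.0],[0,0,10.0],1.5],[[-1.0, -0.4, 0.0],[0,0,10.0],1.5],[[-1.0, -0.2, 0.0],[0,0,10.0],1.5],[[-1.1, 0.0, 0.0],[0,0,10.0],1.5],[[-1.1, 0.1, 0.0],[0,0,10.0],1.5],[[-1.0, 0.3, 0.0],[0,0,10.0],1.5],[[-0.9, 0.5, 0.0],[0,0,10.0],1.5],[[-0.9, 0.7, 0.0],[0,0,10.0],1.5],[[-0.7, 0.8, 0.0],[0,0,10.0],1.5],[[-0.6, 0.9, 0.0],[0,0,10.0],1.5],[[-0.4, 1.0, 0.0],[0,0,10.0],1.5],[[-0.2, 1.0, 0.0],[0,0,9.5],1.5],[[-0.1, 1.1, 0.0],[0,0,10.0],1.5],[[0.1, 1.0, 0.0],[0,0,9.5],1.5],[[0.3, 1.0, 0.0],[0,0,10.0],1.5],[[0.5, 1.0, 0.0],[0,0,9.5],1.5],
   -> [430. -20. 187.] -185.5
[[0.1, 4.9, 0.9],[0,0,0.0],1.5],[[0.1, 5.0, 0.9],[0,0,0.0],1.5],[[0.1, 4.9, 0.9],[0,0,0.0],1.5],[[0.0, 5.0, 1.0],[0,0,0.0],1.5],
   -> [446.  177.4 150. ] -185.5
```

>>> {"name": "jog_arm", "arguments": {"rows": [[[0.8,5.7,0],[0,0,0.5],5],[[0.8,5.7,0],[0,0,0],5],[[0.8,5.7,0],[0,0,0.5],5],[[0.9,5.8,0],[0,0,0],5],[[2.2,4.4,1.9],[0,0,0],5],[[2.2,4.4,1.9],[0,0,0],5],[[2.2,4.4,1.9],[0,0,0.5],5],[[2.2,4.4,1.8],[0,0,0],5],[[0,0,0],[0,0,0],5],[[0,0,0],[0,0,0],5]]}}

```text
clock: 17.45
position: [527.6, -184.3, 111.3]
ee_rot: [0.998, -0.06, -0.001, -0.0]
contact_force: [0.4, -0.2, -0.1]
gripper_width: 49.9
```

```bash
python3 - <<'E'
from h import *
state()
im=grab("side","s10.png",(220,160,390,330),3.5)
state()
E
```

```text
t17.45 pos [ 527.6 -184.3  111.3] psi -6.86 tilt 0.14deg F [ 0.4 -0.2 -0.1] w 49.9 j1 -0.05 j6 1.50
t17.50 pos [ 527.9 -183.8  112. ] psi -6.80 tilt 0.06deg F [0.3 0.5 0.6] w 49.9 j1 -0.05 j6 1.50
```

View pics/s10.png

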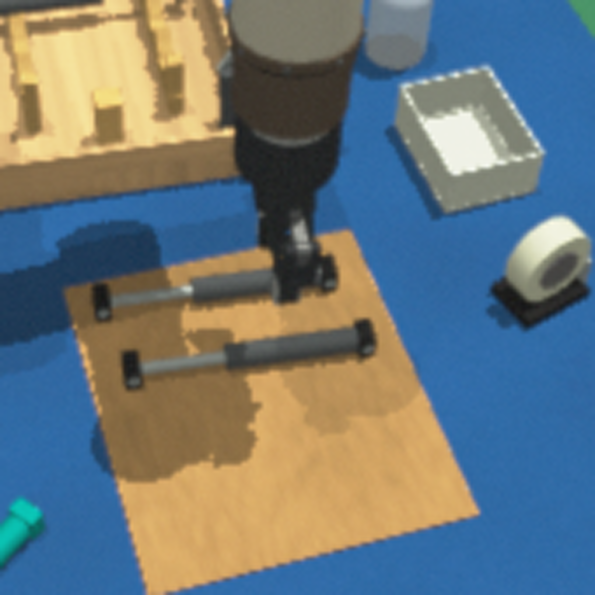

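>>> {"name": "jog_arm", "arguments": {"rows": [[[0,0.1,4],[0,0,0],5],[[0,0,4],[0,0,0],5],[[0,0,2.4],[0,0,0],5],[[0,0,0],[0,0,0],5],[[0,0,0],[0,0,0],1.5],[[0,0,0],[0,0,0],1.5],[[0,0,0],[0,0,0],1.5],[[0,0,0],[0,0,0],1.5]]}}

```text
clock: 18.5
position: [529.5, -185.1, 10.4]
ee_rot: [0.998, -0.059, 0.002, -0.0]
contact_force: [-0.9, 3.4, 6.0]
gripper_width: 19.7
```

>>> {"name": "jog_arm", "arguments": {"rows": [[[0,0,-4],[0,0,0],1.5],[[0,0,-5],[0,0,0],1.5],[[0,0,-5],[0,0,0],1.5],[[0,0,-4],[0,0,0],1.5],[[-0.6,-0.8,0],[0,0,10],1.5],[[-0.8,-0.7,0],[0,0,10],1.5],[[-0.9,-0.6,0],[0,0,10],1.5],[[-1,-0.4,0],[0,0,10],1.5],[[-1,-0.2,0],[0,0,10],1.5],[[-1.1,0,0],[0,0,10],1.5]]}}

```text
clock: 19.75
position: [494.4, -130.9, 188.3]
ee_rot: [0.833, -0.553, -0.0, -0.0]
contact_force: [0.2, 0.9, -1.5]
gripper_width: 19.3
```

>>> {"name": "jog_arm", "arguments": {"rows": [[[-1.1,0.1,0],[0,0,10],1.5],[[-1,0.3,0],[0,0,10],1.5],[[-0.9,0.5,0],[0,0,10],1.5],[[-0.9,0.7,0],[0,0,10],1.5],[[-0.7,0.8,0],[0,0,10],1.5],[[-0.6,0.9,0],[0,0,10],1.5],[[-0.4,1,0],[0,0,10],1.5],[[-0.2,1,0],[0,0,9.5],1.5],[[-0.1,1.1,0],[0,0,10],1.5],[[0.1,1,0],[0,0,9.5],1.5]]}}

```text
clock: 21.0
position: [440.4, -39.0, 188.4]
ee_rot: [-0.12, 0.993, 0.0, 0.0]
contact_force: [-0.5, -1.4, -2.3]
gripper_width: 19.6
```

>>> {"name": "jog_arm", "arguments": {"rows": [[[0.3,1,0],[0,0,10],1.5],[[0.5,1,0],[0,0,9.5],1.5],[[0,0,0],[0,0,0],1.5],[[0,0,0],[0,0,0],1.5]]}}

```text
clock: 21.5
position: [430.2, -20.8, 188.4]
ee_rot: [0.045, 0.999, 0.0, 0.0]
contact_force: [0.2, 0.5, -2.4]
gripper_width: 19.1
```

```bash
python3 - <<'E'
from h import *
state()
im=grab("side","s11.png",(190,60,390,330),2.8)
g=T([-20,-27,0],TR)[0]
plan([[g[0],g[1],150,-185.3+360]],jaw=1.5)
E
```

```text
t21.50 pos [430.2 -20.8 188.4] psi 174.80 tilt 0.02deg F [ 0.2  0.5 -2.4] w 19.1 j1 0.33 j6 -1.99
t21.55 pos [430.2 -20.9 188.4] psi 174.76 tilt 0.01deg F [ 0.3 -0.3 -1.6] w 19.2 j1 0.33 j6 -1.99
[[0.1, 5.0, 1.0],[0,0,0.0],1.5],[[0.1, 5.0, 0.9],[0,0,0.0],1.5],[[0.0, 4.9, 1.0],[0,0,0.0],1.5],[[0.1, 5.0, 0.9],[0,0,0.0],1.5],
   -> [445.4 177.6 150.4] 174.8
```

View pics/s11.png

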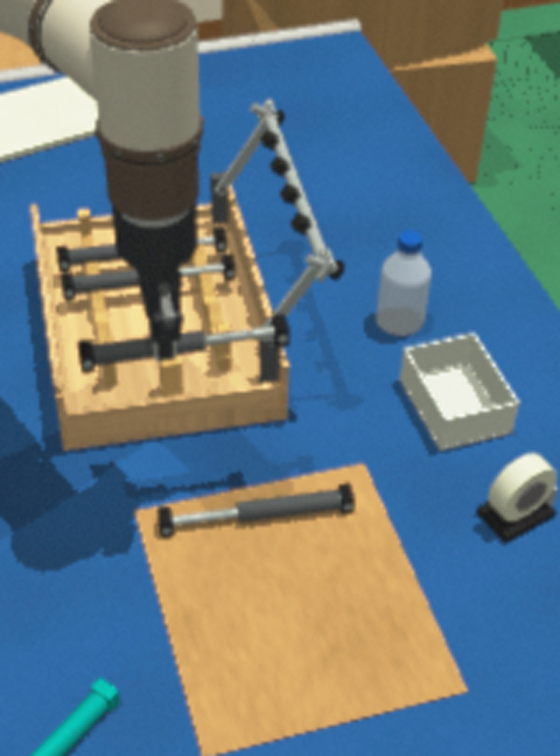

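>>> {"name": "jog_arm", "arguments": {"rows": [[[0.1,5.0,1.0],[0,0,0],1.5],[[0.1,5.0,0.9],[0,0,0],1.5],[[0,4.9,1.0],[0,0,0],1.5],[[0.1,5.0,0.9],[0,0,0],1.5],[[0,0,0],[0,0,0],1.5],[[0,0,0],[0,0,0],1.5]]}}

```text
clock: 22.3
position: [445.5, 177.4, 150.0]
ee_rot: [0.046, 0.999, -0.0, -0.0]
contact_force: [-0.1, -0.3, -3.0]
gripper_width: 19.7
```

```bash
python3 - <<'E'
from h import *
state()
im=grab("side","s12.png",(190,60,390,330),2.8)
state()
E
```

```text
t22.30 pos [445.5 177.4 150. ] psi 174.71 tilt 0.07deg F [-0.1 -0.3 -3. ] w 19.7 j1 0.72 j6 -2.38
t22.35 pos [445.6 176.9 150.2] psi 174.65 tilt 0.05deg F [-0.3 -0.4 -2.7] w 19.9 j1 0.72 j6 -2.38
```

View pics/s12.png

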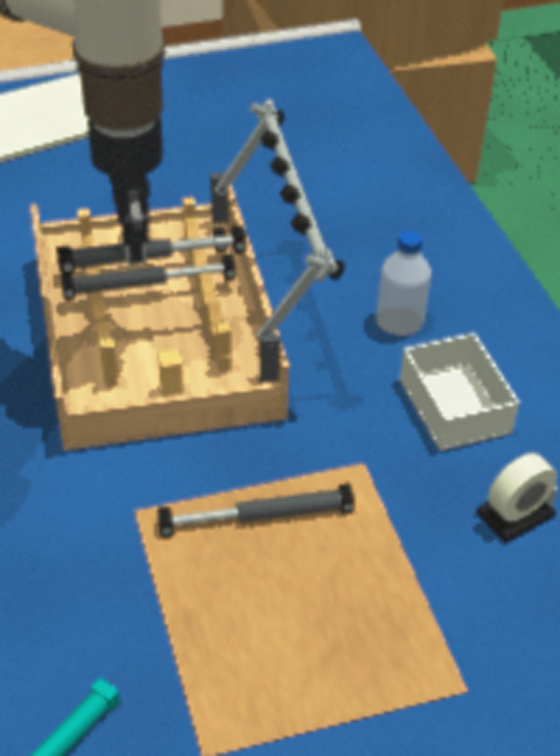

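>>> {"name": "jog_arm", "arguments": {"rows": [[[0,0,3.5],[0,0,0],1.5],[[0,0,3.0],[0,0,0],1.5],[[0,0,1.2],[0,0,0],1.5],[[0,0,0.6],[0,0,0],1.5],[[0,0,0],[0,0,0],1.5],[[0,0,0],[0,0,0],1.5]]}}

```text
clock: 23.1
position: [446.4, 178.2, 68.3]
ee_rot: [0.046, 0.999, 0.001, 0.001]
contact_force: [-0.5, 0.6, -2.3]
gripper_width: 19.8
```

>>> {"name": "jog_arm", "arguments": {"rows": [[[0,0,0.3],[0,0,0],1.5],[[0,0,0],[0,0,0],1.5],[[0,0,0],[0,0,0],1.5]]}}

```text
clock: 23.48
position: [446.5, 178.4, 66.2]
ee_rot: [0.046, 0.999, 0.001, 0.001]
contact_force: [-2.8, -0.6, 8.5]
gripper_width: 19.5
```

Contact felt; release and rise.

>>> {"name": "jog_arm", "arguments": {"rows": [[[0,0,0],[0,0,0],3.0],[[0,0,0],[0,0,0],4.0],[[0,0,0],[0,0,0],4.0],[[0,0,-1.5],[0,0,0],4.0],[[0,0,-3],[0,0,0],4.0],[[0,0,-4],[0,0,0],4.0],[[0,0,-4],[0,0,0],4.0],[[0,0,0],[0,0,0],4.0],[[0,0,0],[0,0,0],4.0]]}}

```text
clock: 24.6
position: [445.1, 177.5, 188.7]
ee_rot: [0.047, 0.999, -0.0, -0.001]
contact_force: [0.8, 0.9, -0.8]
gripper_width: 39.8
```

```bash
python3 - <<'E'
from h import *
state()
im=eyes.get_image("side")[:,:,::-1].copy(); overlay(im,"side",(81,27,-27),"s13.png",(190,90,310,220),4.5)
im=grab("top","t13.png",(80,80,400,340),2.3)
for r in struts_mat(im): print(r)
state()
E
```

```text
t24.60 pos [445.1 177.5 188.7] psi 174.65 tilt 0.07deg F [ 0.8  0.9 -0.8] w 39.8 j1 0.72 j6 -2.38
([290, 188, 6, 4, 20], [292.7, 189.2], [597.7, -120.7])
([284, 258, 6, 4, 18], [286.0, 259.8], [405.3, -96.4])
t24.70 pos [445.  177.3 188. ] psi 174.66 tilt 0.17deg F [ 0.7 -0.2  0. ] w 40.0 j1 0.72 j6 -2.38
```

View pics/s13.png

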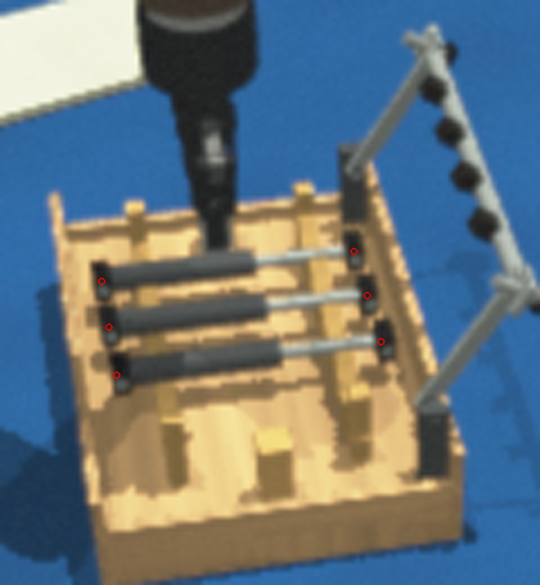

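View pics/t13.png

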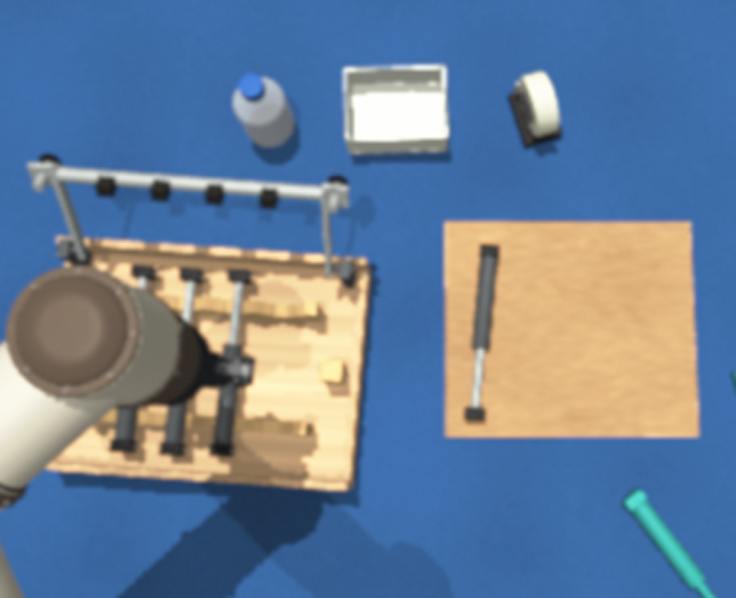

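```bash
python3 - <<'E'
from h import *
g=T([-20,-81,0],TR)[0]
plan([[470,0,185,174],[521,-111,110,173],[521,-111,8,173]],start=([445,177.4,188],174.7),jaw=5)
print()
plan([[521,-111,188,-187],[430,-60,188,-5.5],[g[0],g[1],150,-5.5]],start=([521,-111,8],-187),jaw=1.5)
E
```

```text
[[-1.4, -5.8, 0.1],[0,0,0.0],5],[[-1.4, -5.8, 0.1],[0,0,0.5],5],[[-1.4, -5.8, 0.1],[0,0,0.0],5],
   -> [4.702e+02 2.000e-01 1.850e+02] 174.2
[[-2.1, -3.5, 2.5],[0,0,0.5],5],[[-2.1, -3.5, 2.5],[0,0,0.5],5],[[-2.1, -3.5, 2.5],[0,0,0.0],5],
   -> [ 521.3 -111.1  110. ] 173.2
[[0.0, 0.0, 5.1],[0,0,0.0],5],[[0.0, 0.0, 5.1],[0,0,0.0],5],
   -> [ 521.3 -111.1    8. ] 173.2

[[0.0, 0.0, -6.0],[0,0,0.0],1.5],[[0.0, 0.0, -6.0],[0,0,0.0],1.5],[[0.0, 0.0, -6.0],[0,0,0.0],1.5],
   -> [ 521. -111.  188.] -187.0
[[0.5, 0.2, 0.0],[0,0,-9.5],1.5],[[0.5, 0.3, 0.0],[0,0,-9.5],1.5],[[0.4, 0.4, 0.0],[0,0,-9.5],1.5],[[0.3, 0.4, 0.0],[0,0,-9.5],1.5],[[0.3, 0.5, 0.0],[0,0,-9.5],1.5],[[0.2, 0.5, 0.0],[0,0,-9.5],1.5],[[0.1, 0.5, 0.0],[0,0,-9.5],1.5],[[0.0, 0.6, 0.0],[0,0,-9.5],1.5],[[-0.1, 0.5, 0.0],[0,0,-9.5],1.5],[[-0.2, 0.5, 0.0],[0,0,-9.5],1.5],[[-0.2, 0.5, 0.0],[0,0,-9.5],1.5],[[-0.3, 0.4, 0.0],[0,0,-9.5],1.5],[[-0.4, 0.4, 0.0],[0,0,-9.5],1.5],[[-0.5, 0.3, 0.0],[0,0,-9.5],1.5],[[-0.5, 0.2, 0.0],[0,0,-9.5],1.5],[[-0.5, 0.2, 0.0],[0,0,-10.0],1.5],[[-0.6, 0.1, 0.0],[0,0,-9.5],1.5],[[-0.6, -0.1, 0.0],[0,0,-10.0],1.5],[[-0.5, -0.1, 0.0],[0,0,-9.5],1.5],
   -> [430.  -59.9 188. ] -5.5
[[-0.2, -4.6, 0.9],[0,0,0.0],1.5],[[-0.2, -4.6, 1.0],[0,0,0.0],1.5],[[-0.1, -4.6, 0.9],[0,0,0.0],1.5],[[-0.2, -4.6, 1.0],[0,0,0.0],1.5],
   -> [440.6 124.  150. ] -5.5
```

>>> {"name": "jog_arm", "arguments": {"rows": [[[-1.4,-5.8,0.1],[0,0,0],5],[[-1.4,-5.8,0.1],[0,0,0.5],5],[[-1.4,-5.8,0.1],[0,0,0],5],[[-2.1,-3.5,2.5],[0,0,0.5],5],[[-2.1,-3.5,2.5],[0,0,0.5],5],[[-2.1,-3.5,2.5],[0,0,0],5],[[0,0,0],[0,0,0],5],[[0,0,0],[0,0,0],5]]}}

```text
clock: 25.7
position: [521.3, -110.8, 110.4]
ee_rot: [0.06, 0.998, -0.0, -0.001]
contact_force: [-0.3, 0.2, -0.3]
gripper_width: 49.7
```

```bash
python3 - <<'E'
from h import *
state()
im=grab("side","s14.png",(190,110,390,330),2.8)
state()
E
```

```text
t25.70 pos [ 521.3 -110.8  110.4] psi 173.15 tilt 0.13deg F [-0.3  0.2 -0.3] w 49.7 j1 0.10 j6 -1.79
t25.75 pos [ 521.7 -110.4  111.1] psi 173.20 tilt 0.04deg F [ 0.  -0.4 -0.5] w 49.9 j1 0.10 j6 -1.79
```

View pics/s14.png

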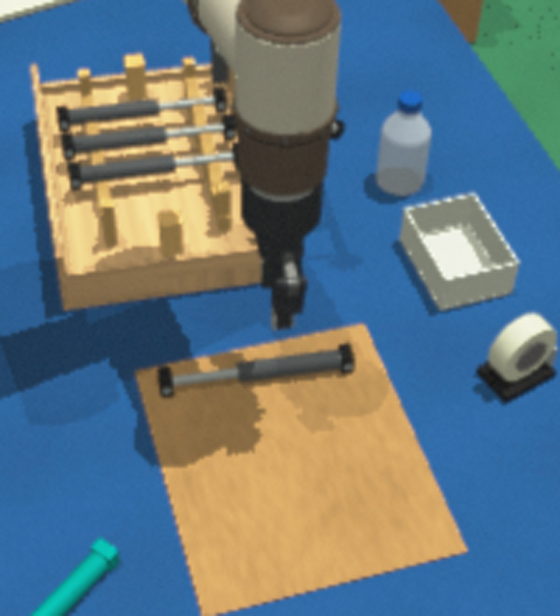

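>>> {"name": "jog_arm", "arguments": {"rows": [[[0,-0.1,4],[0,0,0],5],[[0,0,4],[0,0,0],5],[[0,0,2.3],[0,0,0],5],[[0,0,0],[0,0,0],5],[[0,0,0],[0,0,0],1.5],[[0,0,0],[0,0,0],1.5],[[0,0,0],[0,0,0],1.5],[[0,0,0],[0,0,0],1.5]]}}

```text
clock: 26.75
position: [523.1, -111.3, 10.3]
ee_rot: [0.059, 0.998, 0.0, 0.002]
contact_force: [-1.6, 2.9, 7.1]
gripper_width: 19.4
```

>>> {"name": "jog_arm", "arguments": {"rows": [[[0,0,-4],[0,0,0],1.5],[[0,0,-5],[0,0,0],1.5],[[0,0,-5],[0,0,0],1.5],[[0,0,-4],[0,0,0],1.5],[[0.5,0.2,0],[0,0,-9.5],1.5],[[0.5,0.3,0],[0,0,-9.5],1.5],[[0.4,0.4,0],[0,0,-9.5],1.5],[[0.3,0.4,0],[0,0,-9.5],1.5],[[0.3,0.5,0],[0,0,-9.5],1.5],[[0.2,0.5,0],[0,0,-9.5],1.5]]}}

```text
clock: 28.0
position: [492.2, -95.4, 188.4]
ee_rot: [-0.426, 0.905, 0.0, 0.0]
contact_force: [0.8, -0.7, -1.9]
gripper_width: 19.7
```

>>> {"name": "jog_arm", "arguments": {"rows": [[[0.1,0.5,0],[0,0,-9.5],1.5],[[0,0.6,0],[0,0,-9.5],1.5],[[-0.1,0.5,0],[0,0,-9.5],1.5],[[-0.2,0.5,0],[0,0,-9.5],1.5],[[-0.2,0.5,0],[0,0,-9.5],1.5],[[-0.3,0.4,0],[0,0,-9.5],1.5],[[-0.4,0.4,0],[0,0,-9.5],1.5],[[-0.5,0.3,0],[0,0,-9.5],1.5],[[-0.5,0.2,0],[0,0,-9.5],1.5],[[-0.5,0.2,0],[0,0,-10],1.5]]}}

```text
clock: 29.25
position: [444.9, -69.0, 188.4]
ee_rot: [0.956, -0.293, -0.0, -0.0]
contact_force: [0.2, 0.5, -1.8]
gripper_width: 19.9
```

>>> {"name": "jog_arm", "arguments": {"rows": [[[-0.6,0.1,0],[0,0,-9.5],1.5],[[-0.6,-0.1,0],[0,0,-10],1.5],[[-0.5,-0.1,0],[0,0,-9.5],1.5],[[0,0,0],[0,0,0],1.5],[[0,0,0],[0,0,0],1.5]]}}

```text
clock: 29.88
position: [430.5, -60.9, 188.5]
ee_rot: [0.999, -0.048, 0.0, -0.0]
contact_force: [1.1, -0.1, -2.5]
gripper_width: 19.4
```

```bash
python3 - <<'E'
from h import *
state()
im=grab("side","s15.png",(190,60,390,330),2.8)
g=T([-20,-81,0],TR)[0]
plan([[g[0],g[1],150,-5.3]],jaw=1.5)
E
```

```text
t29.88 pos [430.5 -60.9 188.5] psi -5.47 tilt 0.03deg F [ 1.1 -0.1 -2.5] w 19.4 j1 0.24 j6 1.24
t29.93 pos [430.6 -60.9 188.4] psi -5.45 tilt 0.02deg F [ 0.6  0.4 -2.3] w 19.6 j1 0.24 j6 1.24
[[-0.2, -4.6, 1.0],[0,0,0.0],1.5],[[-0.2, -4.6, 0.9],[0,0,0.0],1.5],[[-0.2, -4.6, 1.0],[0,0,0.0],1.5],[[-0.2, -4.7, 0.9],[0,0,0.0],1.5],
   -> [440.2 124.  150.4] -5.4
```

View pics/s15.png

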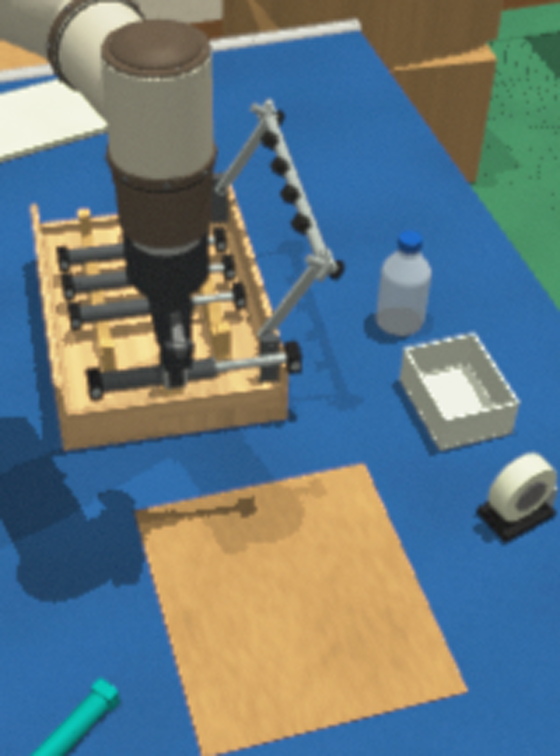

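>>> {"name": "jog_arm", "arguments": {"rows": [[[-0.2,-4.6,1.0],[0,0,0],1.5],[[-0.2,-4.6,0.9],[0,0,0],1.5],[[-0.2,-4.6,1.0],[0,0,0],1.5],[[-0.2,-4.7,0.9],[0,0,0],1.5],[[0,0,0],[0,0,0],1.5],[[0,0,0],[0,0,0],1.5]]}}

```text
clock: 30.68
position: [439.6, 124.0, 150.1]
ee_rot: [0.999, -0.047, -0.0, 0.0]
contact_force: [0.2, -0.5, -2.7]
gripper_width: 19.3
```

```bash
python3 - <<'E'
from h import *
state()
im=grab("side","s16.png",(190,60,390,330),2.8)
state()
E
```

```text
t30.68 pos [439.6 124.  150.1] psi -5.36 tilt 0.05deg F [ 0.2 -0.5 -2.7] w 19.3 j1 0.63 j6 0.85
t30.73 pos [439.7 123.6 150.3] psi -5.40 tilt 0.03deg F [ 0.   0.3 -1.7] w 19.6 j1 0.63 j6 0.85
```

View pics/s16.png

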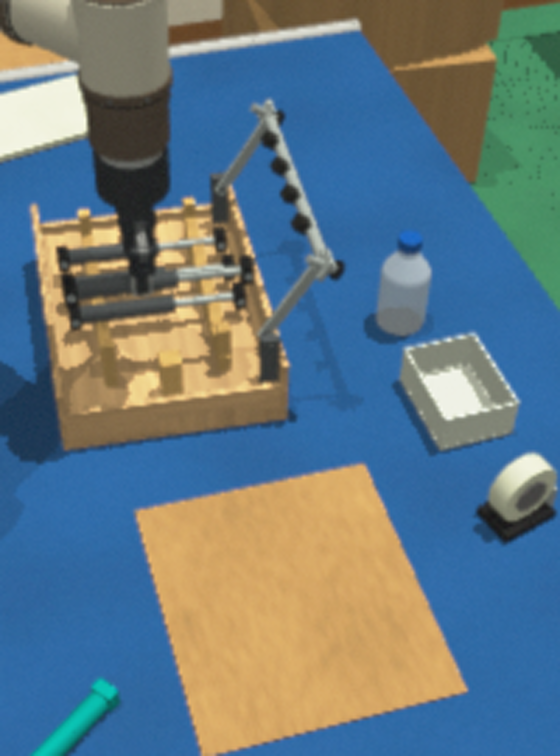

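>>> {"name": "jog_arm", "arguments": {"rows": [[[0.1,0,3.5],[0,0,0],1.5],[[0,0,3.0],[0,0,0],1.5],[[0,0,1.2],[0,0,0],1.5],[[0,0,0.6],[0,0,0],1.5],[[0,0,0],[0,0,0],1.5],[[0,0,0.2],[0,0,0],1.5],[[0,0,0],[0,0,0],1.5]]}}

```text
clock: 31.6
position: [441.6, 124.4, 66.3]
ee_rot: [0.999, -0.046, 0.001, -0.001]
contact_force: [1.1, -0.4, 0.1]
gripper_width: 19.4
```

>>> {"name": "jog_arm", "arguments": {"rows": [[[0,0,0.1],[0,0,0],1.5],[[0,0,0],[0,0,0],1.5],[[0,0,0],[0,0,0],3.0],[[0,0,0],[0,0,0],4.0],[[0,0,0],[0,0,0],4.0],[[0,0,-1.5],[0,0,0],4.0],[[0,0,-3],[0,0,0],4.0],[[0,0,-4],[0,0,0],4.0],[[0,0,-4],[0,0,0],4.0],[[0,0,0],[0,0,0],4.0]]}}

```text
clock: 32.85
position: [442.5, 125.0, 192.3]
ee_rot: [0.999, -0.046, 0.003, -0.002]
contact_force: [0.2, -0.0, 0.0]
gripper_width: 40.0
```

>>> {"name": "jog_arm", "arguments": {"rows": [[[-2,5,0],[0,0,0],2],[[-2,6,0],[0,0,0],0],[[-2,6,0],[0,0,0],0],[[0,5,0],[0,0,0],0],[[0,0,0],[0,0,0],0],[[0,0,0],[0,0,0],0]]}}

```text
clock: 33.6
position: [360.9, -88.2, 188.7]
ee_rot: [0.999, -0.047, -0.001, 0.0]
contact_force: [0.3, -0.7, -0.7]
gripper_width: 0.1
```

```bash
python3 - <<'E'
from h import *
state()
im=eyes.get_image("side")[:,:,::-1].copy(); cv2.imwrite("pics/side_f.png",im); overlay(im,"side",(81,27,-27,-81),"s17.png",(190,90,310,220),4.5)
im=eyes.get_image("top")[:,:,::-1].copy(); cv2.imwrite("pics/top_f.png",im); overlay(im,"top",(81,27,-27,-81),"t17.png",(80,120,290,320),2.9)
state()
E
```

```text
t33.60 pos [360.9 -88.2 188.7] psi -5.38 tilt 0.07deg F [ 0.3 -0.7 -0.7] w 0.1 j1 0.20 j6 1.27
t33.70 pos [361.4 -87.4 188.9] psi -5.24 tilt 0.05deg F [ 0.7 -0.2  0.3] w 0.1 j1 0.21 j6 1.27
```

View pics/s17.png

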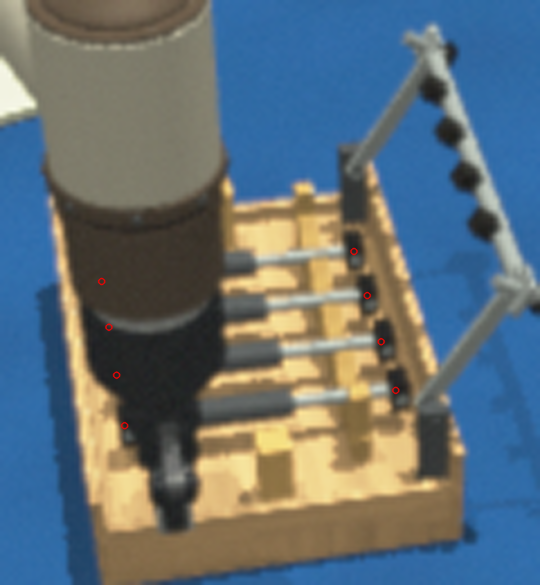

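View pics/t17.png

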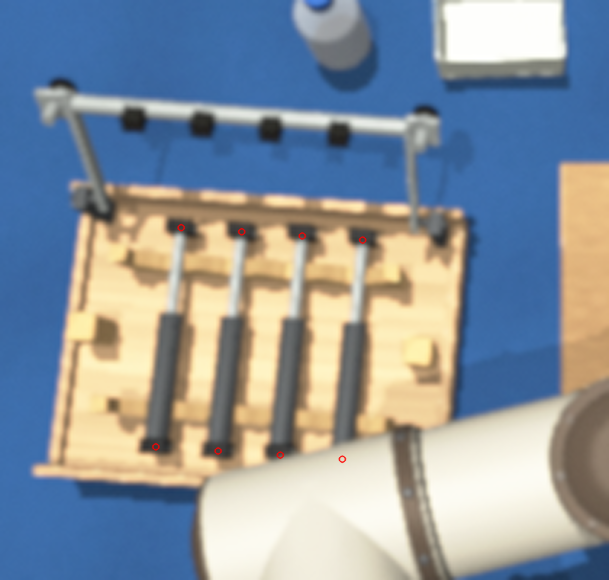

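```bash
python3 - <<'E'
from h import *
for a in (2.0,2.05,2.1,2.15,2.2):
    bx,bz=110-110*np.cos(a),105+110*np.sin(a)
    P=T([[bx,y,bz] for y in (135,0,-135)],TR)
    print(a,P[1].round(1),proj("top",P).round(1).tolist(),proj("side",P).round(1).tolist())
for a in (2.0,2.1,2.2):
    pass
im=cv2.imread("pics/top_f.png"); save(im,"bt.png",(90,140,240,205),5.3)
im=cv2.imread("pics/side_f.png"); save(im,"bs.png",(260,90,320,175),7)
E
```

```text
2.0 [623.1 188.1 205. ] [[103.7, 160.4], [162.8, 164.5], [221.7, 168.6]] [[282.1, 101.5], [290.9, 125.0], [301.0, 151.9]]
2.05 [628.  187.6 202.6] [[104.4, 158.6], [163.3, 162.7], [222.0, 166.8]] [[283.5, 102.0], [292.5, 125.5], [302.6, 152.3]]
2.1 [632.8 187.2 200. ] [[105.1, 156.9], [163.8, 161.0], [222.3, 165.0]] [[284.9, 102.6], [293.9, 126.0], [304.2, 152.8]]
2.15 [637.5 186.8 197.1] [[105.9, 155.3], [164.3, 159.4], [222.6, 163.4]] [[286.3, 103.2], [295.3, 126.6], [305.6, 153.4]]
2.2 [642.  186.3 193.9] [[106.6, 153.8], [164.9, 157.9], [222.9, 161.9]] [[287.6, 103.8], [296.7, 127.3], [307.1, 154.0]]
```

View pics/bt.png

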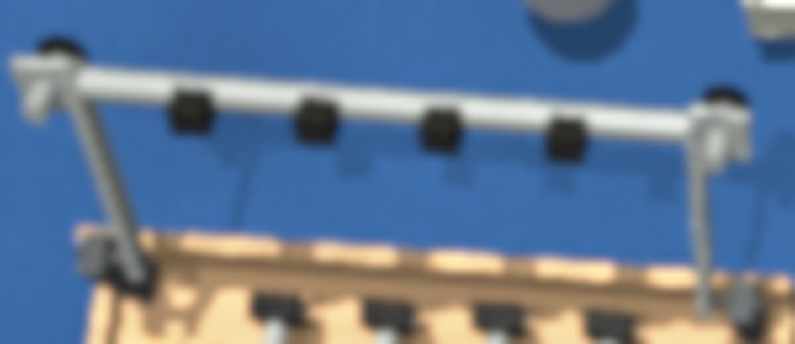

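View pics/bs.png

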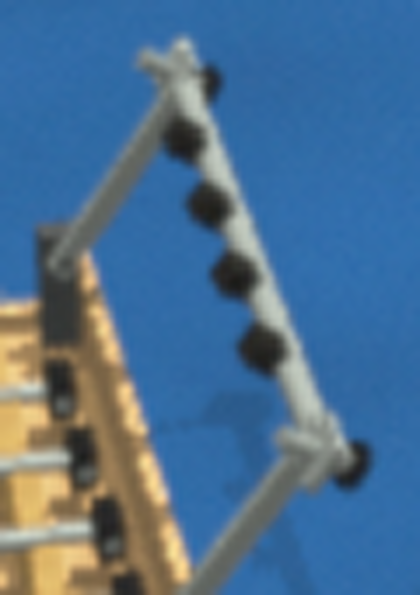

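```bash
python3 - <<'E'
from h import *
plan([[400,-20,270,-50],[637,187,270,-95.3],[637,187,188,-95.3]],start=([361,-87.8,188.8],-5.3),jaw=5)
a=np.linspace(2.15,0,21); x=110-110*np.cos(a); z=105+110*np.sin(a)
cx=cz=0
for i in range(20):
    dx=round((x[0]-x[i+1])/10-cx,1); dz=round(-(z[i+1]-z[0])/10-cz,1); cx+=dx; cz+=dz
    print(f"[[0,{dx},{dz}],[0,0,0],1.0],",end="")
E
```

```text
[[0.7, -1.4, -1.6],[0,0,9.0],5],[[0.4, -1.5, -1.6],[0,0,9.0],5],[[0.2, -1.6, -1.6],[0,0,9.0],5],[[-0.1, -1.5, -1.7],[0,0,9.0],5],[[-0.3, -1.6, -1.6],[0,0,8.5],5],
   -> [400.5 -19.8 269.8] -49.8
[[-0.1, -5.2, 0.0],[0,0,7.5],5],[[-0.8, -5.2, 0.0],[0,0,7.5],5],[[-1.4, -5.0, 0.0],[0,0,7.5],5],[[-2.1, -4.8, 0.0],[0,0,7.5],5],[[-2.7, -4.5, 0.0],[0,0,8.0],5],[[-3.3, -4.1, 0.0],[0,0,7.5],5],
   -> [636.8 187.  269.8] -95.3
[[0.0, 0.0, 4.1],[0,0,0.0],5],[[0.0, 0.0, 4.1],[0,0,0.0],5],
   -> [636.8 187.  187.8] -95.3
[[0,1.0,-0.6],[0,0,0],1.0],[[0,1.1,-0.5],[0,0,0],1.0],[[0,1.1,-0.3],[0,0,0],1.0],[[0,1.2,-0.3],[0,0,0],1.0],[[0,1.2,-0.1],[0,0,0],1.0],[[0,1.1,0.0],[0,0,0],1.0],[[0,1.2,0.2],[0,0,0],1.0],[[0,1.2,0.2],[0,0,0],1.0],[[0,1.1,0.4],[0,0,0],1.0],[[0,1.1,0.5],[0,0,0],1.0],[[0,1.0,0.6],[0,0,0],1.0],[[0,0.9,0.8],[0,0,0],1.0],[[0,0.9,0.8],[0,0,0],1.0],[[0,0.7,0.9],[0,0,0],1.0],[[0,0.7,1.0],[0,0,0],1.0],[[0,0.5,1.0],[0,0,0],1.0],[[0,0.5,1.1],[0,0,0],1.0],[[0,0.3,1.2],[0,0,0],1.0],[[0,0.2,1.1],[0,0,0],1.0],[[0,0.0,1.2],[0,0,0],1.0],
```

>>> {"name": "jog_arm", "arguments": {"rows": [[[0.7,-1.4,-1.6],[0,0,9],5],[[0.4,-1.5,-1.6],[0,0,9],5],[[0.2,-1.6,-1.6],[0,0,9],5],[[-0.1,-1.5,-1.7],[0,0,9],5],[[-0.3,-1.6,-1.6],[0,0,8.5],5],[[-0.1,-5.2,0],[0,0,7.5],5],[[-0.8,-5.2,0],[0,0,7.5],5],[[-1.4,-5.0,0],[0,0,7.5],5],[[-2.1,-4.8,0],[0,0,7.5],5],[[-2.7,-4.5,0],[0,0,8],5]]}}

```text
clock: 34.95
position: [598.2, 155.3, 269.6]
ee_rot: [0.72, -0.694, -0.0, 0.0]
contact_force: [1.2, 0.4, 0.8]
gripper_width: 50.0
```

>>> {"name": "jog_arm", "arguments": {"rows": [[[-3.3,-4.1,0],[0,0,7.5],5],[[0,0,2],[0,0,0],5],[[0,0,0],[0,0,0],5],[[0,0,0],[0,0,0],5]]}}

```text
clock: 35.45
position: [637.0, 187.3, 250.9]
ee_rot: [-0.674, 0.739, -0.0, 0.0]
contact_force: [0.5, -0.5, 0.2]
gripper_width: 50.1
```

```bash
python3 - <<'E'
from h import *
state()
im=grab("side","s18.png",(190,50,390,250),3)
im=grab("top","t18.png",(80,80,400,340),2.3)
state()
E
```

```text
t35.45 pos [637.  187.3 250.9] psi -95.24 tilt 0.04deg F [ 0.5 -0.5  0.2] w 50.1 j1 0.53 j6 -0.62
t35.55 pos [637.2 186.8 251.8] psi -95.29 tilt 0.13deg F [1.2 0.  0.5] w 49.7 j1 0.53 j6 -0.62
```

View pics/s18.png

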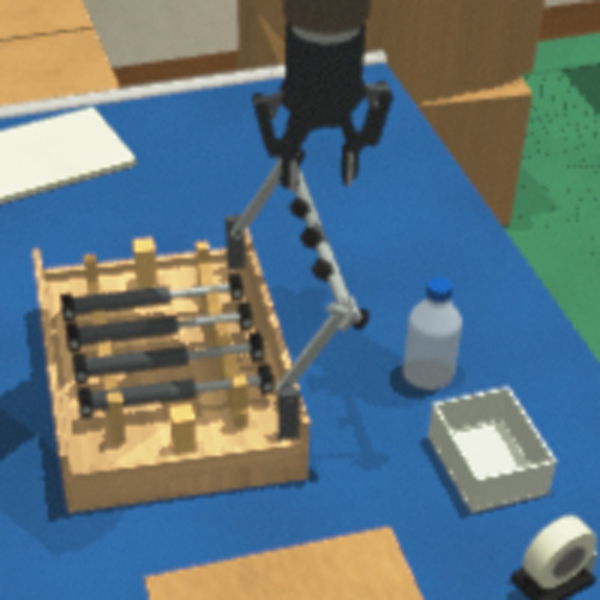

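View pics/t18.png

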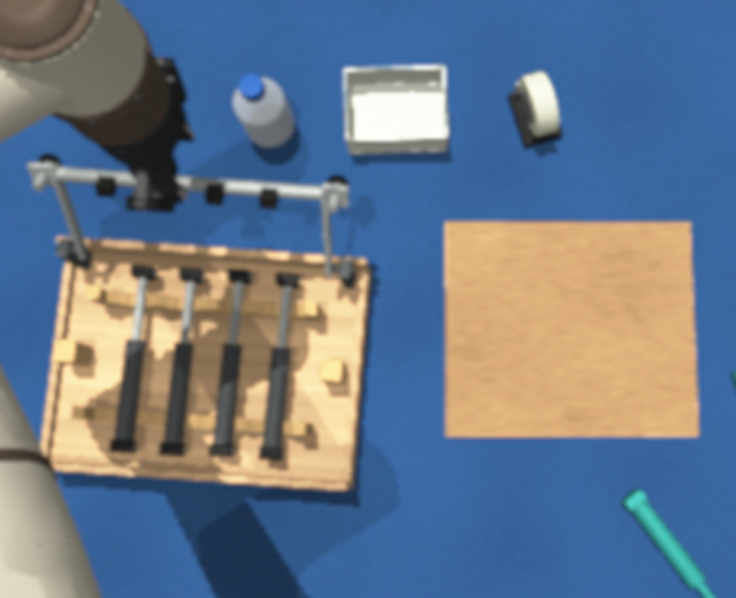

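>>> {"name": "jog_arm", "arguments": {"rows": [[[0,0,3],[0,0,0],5],[[0,0,2],[0,0,0],5],[[0,0,1.4],[0,0,0],5],[[0,0,0],[0,0,0],5],[[0,0,0],[0,0,0],5]]}}

```text
clock: 36.17
position: [637.8, 186.7, 187.7]
ee_rot: [-0.674, 0.739, -0.0, 0.001]
contact_force: [-0.1, 0.1, 1.4]
gripper_width: 50.3
```

```bash
python3 - <<'E'
from h import *
state()
im=grab("side","s19.png",(250,60,350,180),5)
im=grab("top","t19.png",(90,120,250,220),4.5)
state()
E
```

```text
t36.17 pos [637.8 186.7 187.7] psi -95.32 tilt 0.14deg F [-0.1  0.1  1.4] w 50.3 j1 0.53 j6 -0.62
t36.27 pos [637.8 186.7 187.6] psi -95.32 tilt 0.13deg F [-0.2  0.3  0.8] w 50.1 j1 0.53 j6 -0.62
```

View pics/s19.png

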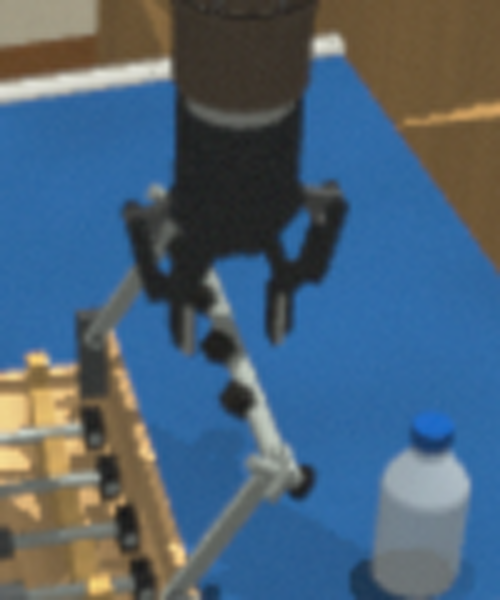

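View pics/t19.png

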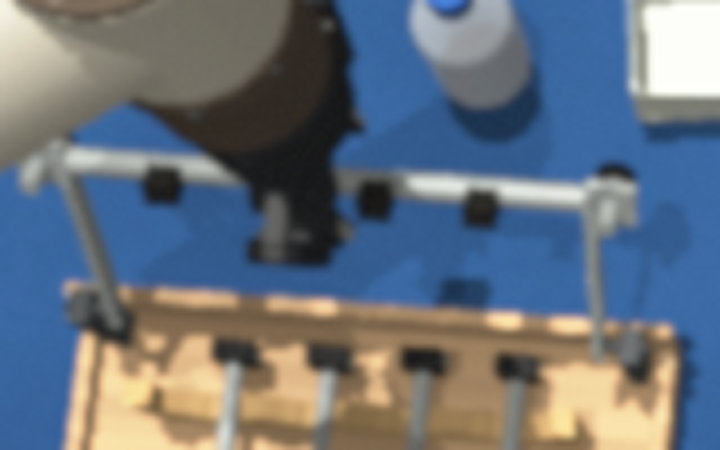

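>>> {"name": "jog_arm", "arguments": {"rows": [[[0,0,0],[0,0,0],3.5],[[0,0,0],[0,0,0],2.5],[[0,0,0],[0,0,0],1.5],[[0,0,0],[0,0,0],1.0],[[0,0,0],[0,0,0],1.0],[[0,0,0],[0,0,0],1.0]]}}

```text
clock: 37.02
position: [637.0, 186.5, 186.3]
ee_rot: [-0.673, 0.739, 0.0, -0.0]
contact_force: [-1.5, 0.4, 1.5]
gripper_width: 11.8
```

```bash
python3 - <<'E'
from h import *
state()
im=grab("side","s20.png",(250,60,350,180),5)
state()
E
```

```text
t37.02 pos [637.  186.5 186.3] psi -95.33 tilt 0.02deg F [-1.5  0.4  1.5] w 11.8 j1 0.53 j6 -0.62
t37.08 pos [637.  186.5 186.3] psi -95.33 tilt 0.03deg F [-0.6 -0.3  1.1] w 11.4 j1 0.53 j6 -0.62
```

View pics/s20.png

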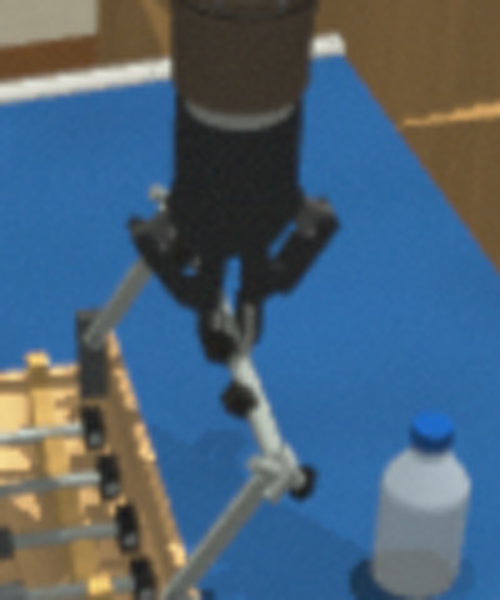

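>>> {"name": "jog_arm", "arguments": {"rows": [[[0,1.0,-0.6],[0,0,0],1.0],[[0,1.1,-0.5],[0,0,0],1.0],[[0,1.1,-0.3],[0,0,0],1.0],[[0,1.2,-0.3],[0,0,0],1.0],[[0,1.2,-0.1],[0,0,0],1.0],[[0,0,0],[0,0,0],1.0]]}}

```text
clock: 37.83
position: [583.4, 191.7, 206.6]
ee_rot: [-0.674, 0.739, -0.002, 0.003]
contact_force: [3.8, -2.6, 4.3]
gripper_width: 11.3
```

```bash
python3 - <<'E'
from h import *
state()
im=grab("side","s21.png",(190,50,350,220),3.5)
state()
E
```

```text
t37.83 pos [583.4 191.7 206.6] psi -95.29 tilt 0.41deg F [ 3.8 -2.6  4.3] w 11.3 j1 0.58 j6 -0.68
t37.88 pos [583.4 191.7 206.5] psi -95.29 tilt 0.36deg F [ 4.3 -2.1  3.9] w 11.3 j1 0.58 j6 -0.68
```

View pics/s21.png

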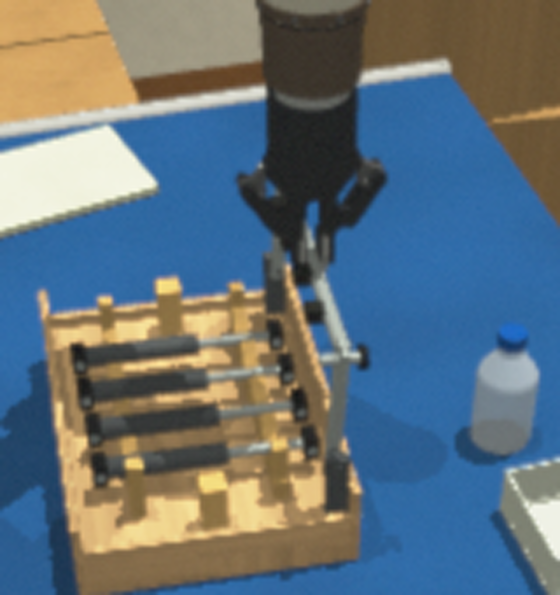

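Bar follows with low force (~1.6 rad now). Continue the arc.

>>> {"name": "jog_arm", "arguments": {"rows": [[[0,1.1,0],[0,0,0],1.0],[[0,1.2,0.2],[0,0,0],1.0],[[0,1.2,0.2],[0,0,0],1.0],[[0,1.1,0.4],[0,0,0],1.0],[[0,1.1,0.5],[0,0,0],1.0],[[0,1.0,0.6],[0,0,0],1.0],[[0,0,0],[0,0,0],1.0]]}}

```text
clock: 38.75
position: [513.5, 198.2, 185.3]
ee_rot: [-0.674, 0.739, 0.001, -0.001]
contact_force: [-2.1, 2.0, 5.6]
gripper_width: 11.6
```

>>> {"name": "jog_arm", "arguments": {"rows": [[[0,0.9,0.8],[0,0,0],1.0],[[0,0.9,0.8],[0,0,0],1.0],[[0,0.7,0.9],[0,0,0],1.0],[[0,0.7,1.0],[0,0,0],1.0],[[0,0,0],[0,0,0],1.0]]}}

```text
clock: 39.38
position: [482.1, 201.1, 148.8]
ee_rot: [-0.674, 0.739, 0.001, -0.001]
contact_force: [3.1, 2.6, -3.1]
gripper_width: 11.3
```

```bash
python3 - <<'E'
from h import *
state()
im=grab("side","s22.png",(190,50,350,220),3.5)
state()
E
```

```text
t39.38 pos [482.1 201.1 148.8] psi -95.30 tilt 0.12deg F [ 3.1  2.6 -3.1] w 11.3 j1 0.71 j6 -0.80
t39.42 pos [482.1 201.2 148.9] psi -95.31 tilt 0.14deg F [ 2.3  3.2 -4.7] w 11.7 j1 0.71 j6 -0.80
```

View pics/s22.png

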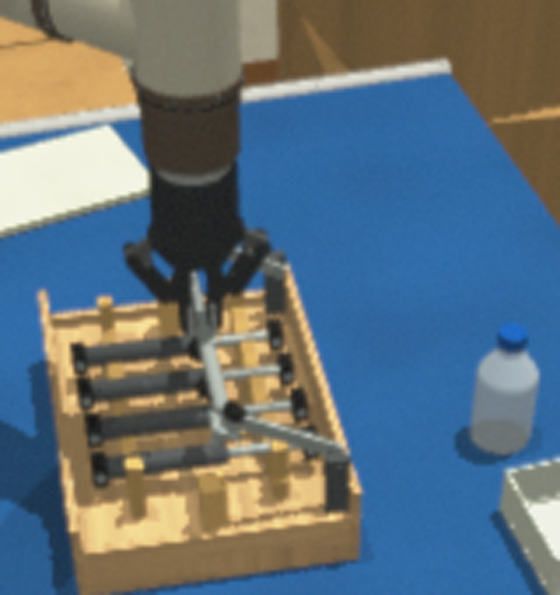

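>>> {"name": "jog_arm", "arguments": {"rows": [[[0,0.5,1.0],[0,0,0],1.0],[[0,0.5,1.1],[0,0,0],1.0],[[0,0.3,1.2],[0,0,0],1.0],[[0,0.2,1.1],[0,0,0],1.0],[[0,0,1.0],[0,0,0],1.0],[[0,0,0],[0,0,0],1.0]]}}

```text
clock: 40.17
position: [468.2, 202.1, 95.3]
ee_rot: [-0.673, 0.74, -0.0, -0.0]
contact_force: [5.2, -1.2, -1.0]
gripper_width: 11.5
```

>>> {"name": "jog_arm", "arguments": {"rows": [[[0,0,0.3],[0,0,0],1.0],[[0,0,0.2],[0,0,0],1.0],[[0,0,0],[0,0,0],1.0]]}}

```text
clock: 40.55
position: [468.2, 202.6, 91.6]
ee_rot: [-0.674, 0.739, -0.0, 0.0]
contact_force: [2.7, -0.4, 4.4]
gripper_width: 11.9
```

```bash
python3 - <<'E'
from h import *
state()
im=grab("side","s23.png",(190,50,350,220),3.5)
state()
E
```

```text
t40.55 pos [468.2 202.6  91.6] psi -95.25 tilt 0.03deg F [ 2.7 -0.4  4.4] w 11.9 j1 0.73 j6 -0.82
t40.60 pos [468.2 202.6  91.6] psi -95.25 tilt 0.03deg F [ 3.5 -0.2  5.1] w 11.5 j1 0.73 j6 -0.82
```

View pics/s23.png

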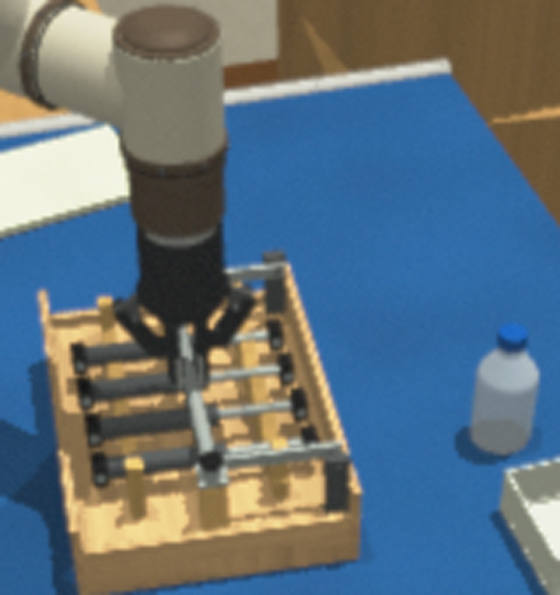

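>>> {"name": "jog_arm", "arguments": {"rows": [[[0,0,0.2],[0,0,0],1.0],[[0,0,0.2],[0,0,0],1.0],[[0,0,0],[0,0,0],1.0]]}}

```text
clock: 40.98
position: [468.3, 202.6, 91.3]
ee_rot: [-0.675, 0.738, -0.001, 0.001]
contact_force: [-5.1, -1.7, 28.6]
gripper_width: 11.4
```

>>> {"name": "jog_arm", "arguments": {"rows": [[[0,0,-0.4],[0,0,0],1.0],[[0,0,0],[0,0,0],2.5],[[0,0,0],[0,0,0],4.0],[[0,0,0],[0,0,0],4.0],[[0,0,-1.5],[0,0,0],4.0],[[0,0,-3],[0,0,0],4.0],[[0,0,-4],[0,0,0],4.0],[[0,0,-3],[0,0,0],2.0],[[0,0,0],[0,0,0],0],[[0,0,0],[0,0,0],0]]}}

```text
clock: 42.22
position: [467.3, 202.0, 206.2]
ee_rot: [-0.673, 0.739, 0.0, -0.0]
contact_force: [0.5, -0.4, -0.7]
gripper_width: -0.2
```

```bash
python3 - <<'E'
from h import *
state()
im=eyes.get_image("side")[:,:,::-1].copy()
c=(190,80,350,220);f=4
o=cv2.resize(im[c[1]:c[3],c[0]:c[2]],None,fx=f,fy=f,interpolation=cv2.INTER_CUBIC)
for P in ([0,146,124],[0,-146,124],[0,146,105],[0,-146,105]):
    u=(proj("side",T(P,TR))[0]-np.array(c[:2])+.5)*f-.5; cv2.circle(o,(int(u[0]*16),int(u[1]*16)),48,(0,0,255),1,cv2.LINE_AA,4)
cv2.imwrite("pics/s24.png",o)
im=eyes.get_image("top")[:,:,::-1].copy()
c=(80,150,260,320);f=4
o=cv2.resize(im[c[1]:c[3],c[0]:c[2]],None,fx=f,fy=f,interpolation=cv2.INTER_CUBIC)
for P in ([0,146,124],[0,-146,124]):
    u=(proj("top",T(P,TR))[0]-np.array(c[:2])+.5)*f-.5; cv2.circle(o,(int(u[0]*16),int(u[1]*16)),48,(0,0,255),1,cv2.LINE_AA,4)
cv2.imwrite("pics/t24.png",o)
print(T([[0,146,124],[0,-146,124]],TR))
state()
E
```

```text
t42.23 pos [467.3 202.  206.2] psi -95.35 tilt 0.05deg F [ 0.5 -0.4 -0.7] w -0.2 j1 0.73 j6 -0.82
[[481.41305994 347.78256368 124.        ]
 [454.58694006  57.01743632 124.        ]]
t42.33 pos [467.3 201.8 205.4] psi -95.34 tilt 0.14deg F [ 0.2  0.1 -0.8] w 0.0 j1 0.73 j6 -0.82
```

View pics/s24.png

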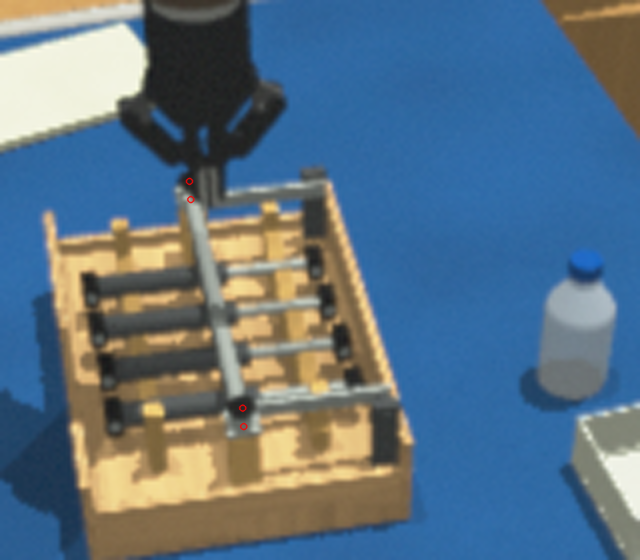

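View pics/t24.png

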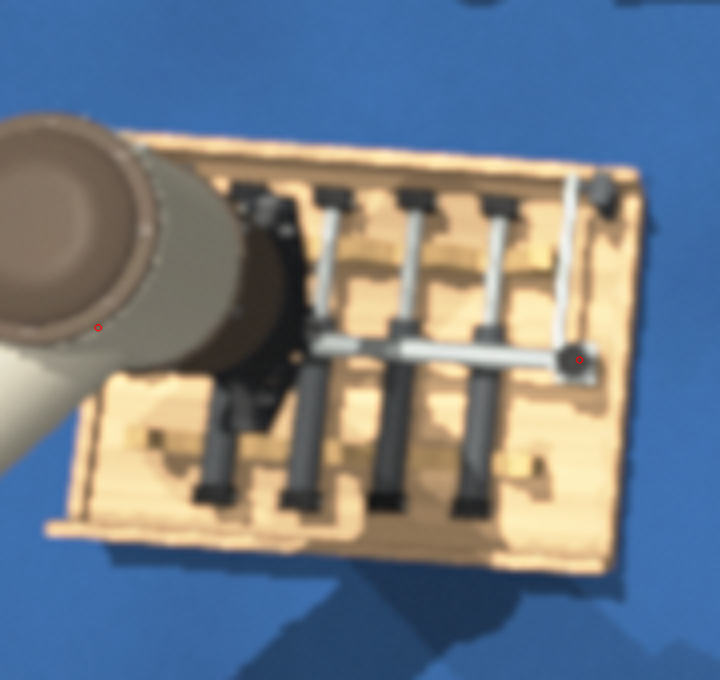

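>>> {"name": "jog_arm", "arguments": {"rows": [[[4.8,0,0],[0,0,0],0],[[4.8,0,0.6],[0,0,0],0],[[4.8,-0.1,2],[0,0,0],0],[[0,0,3],[0,0,0],0],[[0,0,0],[0,0,0],0],[[0,0,0],[0,0,0],0]]}}

```text
clock: 43.08
position: [456.2, 59.2, 150.8]
ee_rot: [-0.674, 0.739, -0.0, 0.0]
contact_force: [0.4, 0.1, 0.7]
gripper_width: -0.2
```

```bash
python3 - <<'E'
from h import *
state()
im=grab("side","s25.png",(190,80,350,220),4)
im=grab("top","t25.png",(80,150,260,320),3.4)
state()
E
```

```text
t43.08 pos [456.2  59.2 150.8] psi -95.27 tilt 0.03deg F [0.4 0.1 0.7] w -0.2 j1 0.48 j6 -0.58
t43.17 pos [456.4  59.6 151.3] psi -95.26 tilt 0.10deg F [-0.8 -0.5  0.1] w 0.1 j1 0.48 j6 -0.58
```

View pics/s25.png

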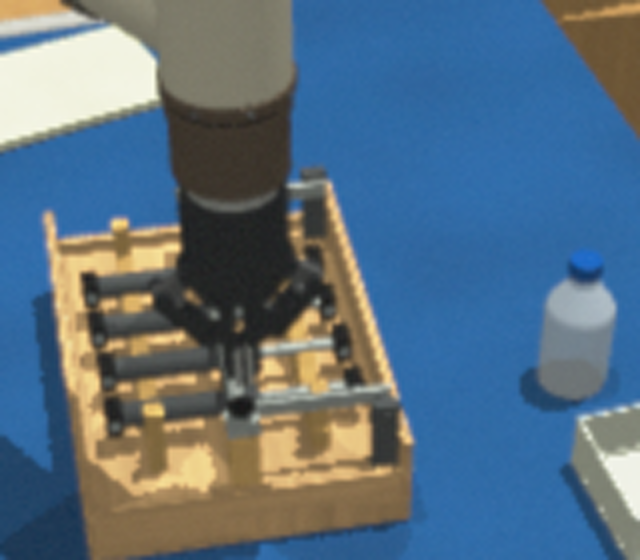

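View pics/t25.png

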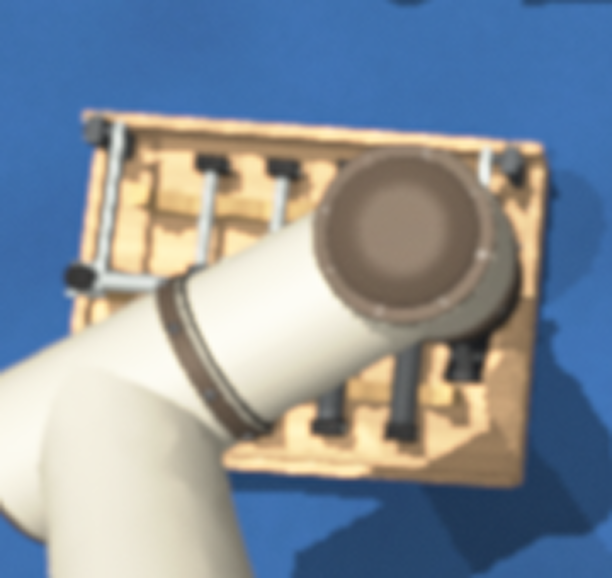

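>>> {"name": "jog_arm", "arguments": {"rows": [[[0,0,1.5],[0,0,0],0],[[0,0,0.8],[0,0,0],0],[[0,0,0.4],[0,0,0],0],[[0,0,0],[0,0,0],0]]}}

```text
clock: 43.68
position: [455.8, 59.0, 123.5]
ee_rot: [-0.674, 0.739, -0.0, 0.0]
contact_force: [-0.9, -0.5, 1.3]
gripper_width: 0.3
```

>>> {"name": "jog_arm", "arguments": {"rows": [[[0,0,0.3],[0,0,0],0],[[0,0,0.3],[0,0,0],0],[[0,0,0],[0,0,0],0]]}}

```text
clock: 44.05
position: [456.0, 59.0, 117.5]
ee_rot: [-0.674, 0.739, -0.0, 0.001]
contact_force: [-0.4, 0.3, 1.9]
gripper_width: -0.2
```

>>> {"name": "jog_arm", "arguments": {"rows": [[[0,0,0.3],[0,0,0],0],[[0,0,0.2],[0,0,0],0],[[0,0,0],[0,0,0],0]]}}

```text
clock: 44.42
position: [456.1, 59.0, 113.8]
ee_rot: [-0.674, 0.739, -0.0, 0.001]
contact_force: [-4.0, 0.8, 13.4]
gripper_width: -0.0
```

>>> {"name": "jog_arm", "arguments": {"rows": [[[0,0,0.3],[0,0,0],0],[[0,0,0],[0,0,0],0],[[0,0,0],[0,0,0],0]]}}

```text
clock: 44.8
position: [456.3, 59.0, 113.5]
ee_rot: [-0.674, 0.738, -0.001, 0.001]
contact_force: [-10.6, 2.0, 31.9]
gripper_width: 0.1
```

>>> {"name": "jog_arm", "arguments": {"rows": [[[0,0,-0.8],[0,0,0],0],[[0,0,-2.5],[0,0,0],0],[[0,0,-3],[0,0,0],0],[[0,0,-3],[0,0,0],0],[[0,0,0],[0,0,0],0],[[0,0,0],[0,0,0],0]]}}

```text
clock: 45.55
position: [454.6, 58.5, 201.1]
ee_rot: [-0.673, 0.739, 0.001, -0.001]
contact_force: [0.2, -0.1, -1.1]
gripper_width: 0.2
```

```bash
python3 - <<'E'
from h import *
state()
im=grab("side","s26.png",(190,80,350,220),4)
im=grab("top"); save(im,"t26.png",(85,210,125,250),12)
print(back("top",(103.5,231.5),122),proj("top",T([0,146,122],TR)))
state()
E
```

```text
t45.55 pos [454.6  58.5 201.1] psi -95.36 tilt 0.14deg F [ 0.2 -0.1 -1.1] w 0.2 j1 0.48 j6 -0.58
[[481.5442917  349.94677966 122.        ]] [[104.3978703  231.53206184]]
t45.65 pos [454.7  58.4 200.9] psi -95.35 tilt 0.18deg F [ 0.7 -0.9  0.3] w -0.3 j1 0.48 j6 -0.58
```

View pics/s26.png

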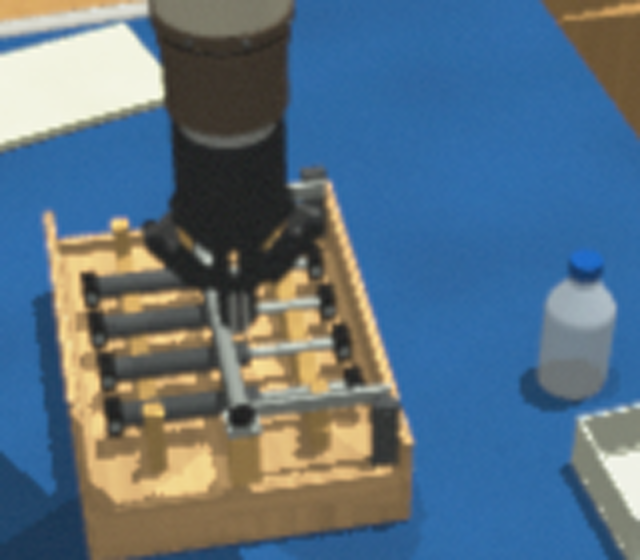

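View pics/t26.png

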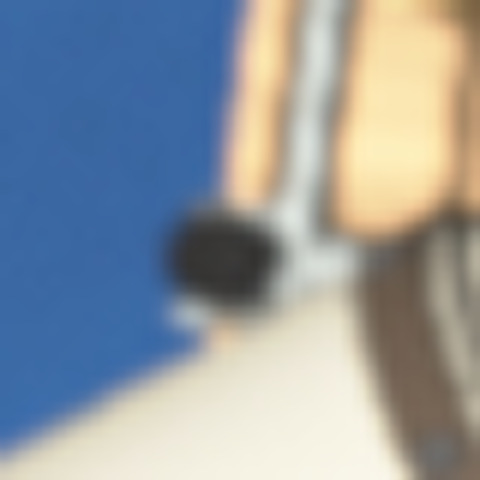

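>>> {"name": "jog_arm", "arguments": {"rows": [[[-5.8,0,0],[0,0,0],0],[[-5.8,0,0],[0,0,0],0],[[-5.8,0,0],[0,0,0],0],[[-5.8,0,0],[0,0,0],0],[[-6.0,0,1],[0,0,0],0],[[0,0,4],[0,0,0],0],[[0,0,0],[0,0,0],0],[[0,0,0],[0,0,0],0]]}}

```text
clock: 46.65
position: [483.2, 349.2, 152.9]
ee_rot: [-0.673, 0.739, -0.0, 0.0]
contact_force: [0.5, -0.1, 0.7]
gripper_width: -0.1
```

```bash
python3 - <<'E'
from h import *
state()
im=grab("side","s27.png",(190,60,350,200),4)
state()
E
```

```text
t46.65 pos [483.2 349.2 152.9] psi -95.33 tilt 0.05deg F [ 0.5 -0.1  0.7] w -0.1 j1 0.90 j6 -0.99
t46.70 pos [483.4 349.5 153.7] psi -95.35 tilt 0.11deg F [ 0.2 -0.   0. ] w 0.2 j1 0.90 j6 -0.99
```

View pics/s27.png

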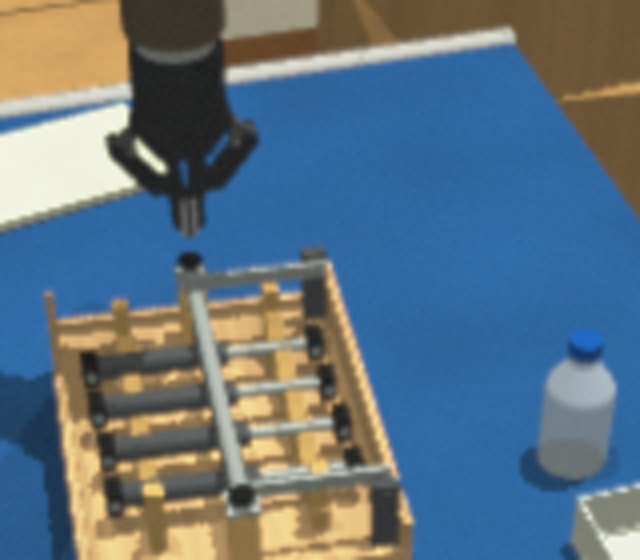

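Tip is right above the left pin head, bar down, struts in place. Press it.

>>> {"name": "jog_arm", "arguments": {"rows": [[[0,0,1.5],[0,0,0],0],[[0,0,0.9],[0,0,0],0],[[0,0,0.5],[0,0,0],0],[[0,0,0],[0,0,0],0]]}}

```text
clock: 47.2
position: [482.7, 349.4, 123.0]
ee_rot: [-0.673, 0.739, -0.0, -0.0]
contact_force: [0.1, -0.0, -0.2]
gripper_width: -0.0
```

>>> {"name": "jog_arm", "arguments": {"rows": [[[0,0,0.3],[0,0,0],0],[[0,0,0.3],[0,0,0],0],[[0,0,0.3],[0,0,0],0],[[0,0,0],[0,0,0],0],[[0,0,0],[0,0,0],0]]}}

```text
clock: 47.82
position: [482.9, 349.8, 114.3]
ee_rot: [-0.673, 0.739, -0.0, 0.0]
contact_force: [1.1, -0.6, 3.3]
gripper_width: 0.0
```

>>> {"name": "jog_arm", "arguments": {"rows": [[[0,0,0.3],[0,0,0],0],[[0,0,0.2],[0,0,0],0],[[0,0,0],[0,0,0],0],[[0,0,0],[0,0,0],0]]}}

```text
clock: 48.32
position: [483.2, 349.9, 113.7]
ee_rot: [-0.674, 0.739, -0.001, 0.001]
contact_force: [-6.6, -2.7, 22.0]
gripper_width: 0.0
```

>>> {"name": "jog_arm", "arguments": {"rows": [[[0,0,0.1],[0,0,0],0],[[0,0,-0.8],[0,0,0],0],[[0,0,-2.5],[0,0,0],0],[[0,0,-4],[0,0,0],0],[[0,0,-4],[0,0,0],0],[[-5,2,-1],[0,0,0],0],[[-5,3,0],[0,0,0],0],[[-5,3,0],[0,0,0],0],[[-5,3,0],[0,0,0],0],[[0,0,0],[0,0,0],0]]}}

```text
clock: 49.58
position: [389.0, 561.7, 228.6]
ee_rot: [-0.675, 0.738, -0.0, -0.002]
contact_force: [-0.6, -2.1, -0.4]
gripper_width: 0.2
```

```bash
python3 - <<'E'
from h import *
state()
im=eyes.get_image("side")[:,:,::-1].copy()
c=(190,90,310,220);f=4.5
overlay(im,"side",(81,27,-27,-81),"s28.png",c,f)
o=cv2.imread("pics/s28.png")
for P in ([0,146,114],[0,-146,114]):
    u=(proj("side",T(P,TR))[0]-np.array(c[:2])+.5)*f-.5; cv2.circle(o,(int(u[0]*16),int(u[1]*16)),48,(0,255,255),1,cv2.LINE_AA,4)
cv2.imwrite("pics/s28.png",o)
im=eyes.get_image("top")[:,:,::-1].copy(); overlay(im,"top",(81,27,-27,-81),"t28.png",(80,90,340,320),2.6)
E
```

```text
t49.58 pos [389.  561.7 228.6] psi -95.07 tilt 0.18deg F [-0.6 -2.1 -0.4] w 0.2 j1 1.20 j6 -1.29
```

View pics/s28.png

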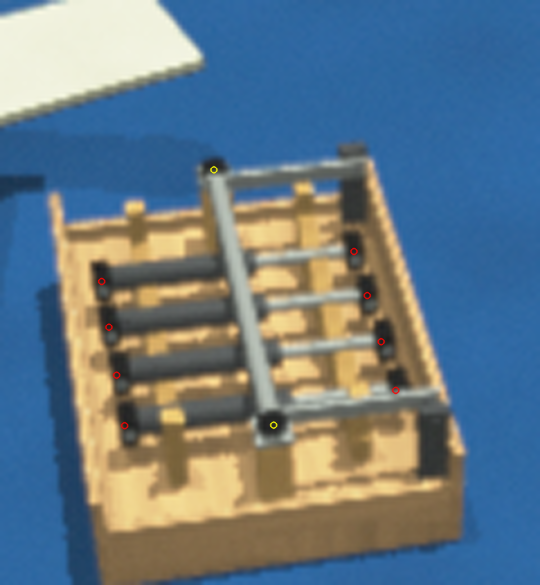

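View pics/t28.png

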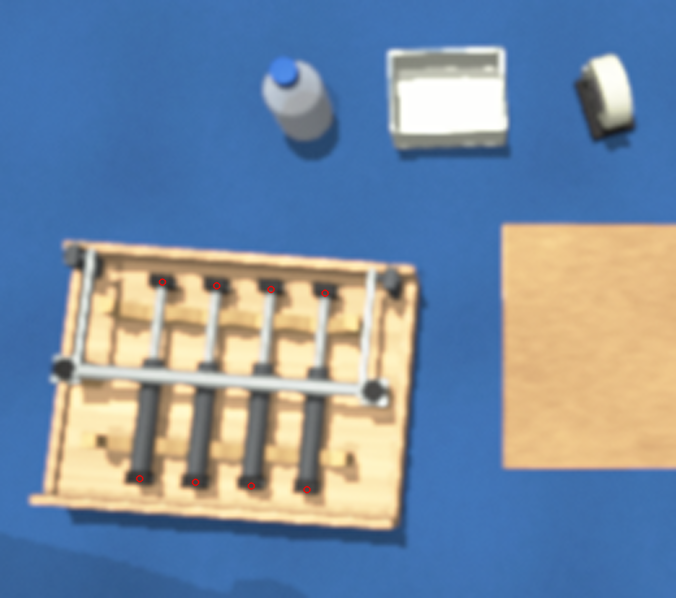

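>>> {"name": "jog_arm", "arguments": {"rows": [[[0,0,0],[0,0,0],0],[[0,0,0],[0,0,0],0],[[0,0,0],[0,0,0],0]]}}

```text
clock: 50.05
position: [392.3, 558.2, 231.7]
ee_rot: [-0.673, 0.74, 0.0, 0.0]
contact_force: [-0.1, -0.7, -0.3]
gripper_width: -0.0
```

```bash
python3 - <<'E'
from h import *
state(); print(arm.job_done())
E
```

```text
t50.05 pos [392.3 558.2 231.7] psi -95.40 tilt 0.02deg F [-0.1 -0.7 -0.3] w -0.0 j1 1.19 j6 -1.29
the job is handed in; nothing more can be done
None
```

All four struts are in the tray, each in its own notch pair with the tube on the near rail. Two lay the wrong way round and were turned half a turn on the way. The hold-down bar is fully down and both pins are pressed home. I handed the job in at about 50 s; it gave no verdict.

- **Struts:** in the last pictures the end blocks sit within about 1 pixel (2–3 mm) of where they should be when seated. The third strut sits about 3 mm too far from the robot, inside the 20 mm allowed. The far end of the right-most strut was partly hidden by the bar's arm in the side view, but the top view shows it in place.
- **Bar:** it met its stop at about 29 N.
- **Pins:** both stopped with the pin tops about 114 mm up, the fully-in height, under 32 N (right) and 22 N (left). The right pin appeared about 4 mm off its predicted spot in the top view, so I shifted the aim by 2 mm.
- **Surroundings:** the bottle, bin and tape dispenser stand where they were, I did not go near the turquoise look-alikes, and the arm is clear of everything.

No check failed, and I saw neither a knocked strut nor a slackened grip.

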